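Find the seized valve on the vacuum manifold and blank off its station

ROBOT

A 6-joint arm with a two-finger parallel gripper is mounted at the origin on a cart in front of the work surface, level with it; the furniture and walls round the work are solid. World frame = base frame: x ahead of the robot, y to its left, z up, the work surface at z = 0. Lengths are in m, angles in rad, forces in N, time in s.
With the tool pointing down it reaches from about 0.35 to 0.975 m from the base axis. Payload 4.9 kg.
Tool frame: the origin (TCP) lies midway between the tips of the shut fingers; the grasp point (between the pads) lies manip.grip_depth behind it (manip.grip_depth is the distance from the TCP to the grasp point, in m); z points along the fingers, x is the direction in which the jaws open and shut, and the axes are right-handed (so a half turn about z gives the same grasp; the last joint's range is limited). The gripper opens to 85 mm and grips with 20 to 120 N. Pads are 22 mm wide; open, the fingers measure 114 mm over their backs; the gripper's body (76 mm by 85 mm) begins 54 mm behind the grasp point. The pads swing forward as they close: fully open they stand 13 mm farther back than shut.
Start: joints at [-0.119, 0.053, 1.613, -0, 1.476, -0.119], TCP at [0.625, 0, 0.231] pointing down, gripper open.
Joint ranges: [-3.01, 3.01], [-1.01, 2.22], [0.06, 2.58], [-1.02, 4.17], [0.09, 2.62], [-3.14, 3.14]. Speed limits (rad/s): [2.57, 2.57, 3.14, 3.14, 3.14, 3.14].

INTERFACE

Orientations are given as a unit quaternion [w, x, y, z].
In Python, from plant import state, grab_frame, ticket, manip gives the robot as it stands.
- The arm moves only by the tool carry_out, never from a script. Its argument "moves" is a list that holds one entry, the list of rows, each a list of 7 numbers: the turn, a rotation vector about the tool's x, y, z each as a share of 5 degrees, from -1 to 1, then the shift along the tool's x, y, z each as a share of 0.04 m, from -1 to 1, then the gripper command: -1 is shut, 1 is fully open, values between are in proportion. A call has 1 to 8 rows; each row shifts and turns the commanded pose from where the row before left it, along the tool's axes as they then stand; what a row does not reach is not made up. A row lasts 1/12 s, in which the tool goes at most 41.7 mm and 7.16 degrees, less where a joint would pass 70% of its speed; a pose out of reach is approached as far as the arm can. A call with a number of a shift or a turn outside -1 to 1 is refused whole. A call with a gripper value outside its range is refused whole. The fingers move at their own pace and stop on an object; the grip force is fixed at half the most. Time passes only in rows, so rows that do not move let the fingers close. It gives the time, the measured TCP pose, the force and the opening at its end, in the units of the state.
- state(): the state, without advancing time (a new reading comes with each control period).
- grab_frame(name): name is "scene" or "side" or "wrist"; returns a dict with "frame" (480x640x3 uint8, red, green, blue), "z_map" (480x640 float32, m along the optical axis (not along the pixel's ray), 0 where there is no reading), "K" (3x3 intrinsics, pixels), "world_from_camera" (4x4, takes a point from camera to world coordinates); the wrist camera has in their place "hand_eye" (4x4, takes a point from camera to tool coordinates, whose origin is the TCP and whose axes are the tool frame's). Camera axes: x right, y down, z forward; pixel columns grow to the right and rows downward; lengths in m; the calibration is good to about 2 mm. A picture is of the moment at which its call begins: read the wrist's pose just before it.
- ticket.job_done(): hands the job in, once; it reports no verdict.
The state is a dict: "time": time; "joint_pos": joint angles; "joint_vel": joint speeds; "joint_efforts": joint torques, N m; "tool_pos": TCP position; "tool_rot": TCP orientation; "contact_force": force on the tool from outside, world axes, zero at the start; "ft_torque": the same for the moment, N m; "gripper_width": opening from 0.0 (shut) to 1.0 (fully open).
Only numpy, scipy, OpenCV 4.12 (cv2) and the standard library are available. Lean on these libraries where they do the work, as an engineer would, in place of code of your own. Each camera call takes 0.05 s, during which the arm holds its last target.

TASK

One of the three valves on the vacuum manifold has seized. Swing each lever in turn from left to right, as far as it goes freely, and feel for the one that binds part-way; the levers are brittle, so hold them lightly and do not force the one that binds. Leave the two good valves fully open, turn the bad one back to fully shut and blank off its port with the white stopper pushed fully home, and leave everything else on the bench where it is.

Things in the scene. Friction and masses are not known exactly. Their poses are not given: they have to be found in the camera images.
- manifold: vacuum manifold of steel and brass, fixed, 420 mm long. Origin on the bench under the middle valve's stem; +x away from the robot, +y left. Header pipe (30 mm thick, axis 45 mm up) along y at x = +55 mm; three like valves at y = +120 (left), 0, -120 mm (right), each with a port at x = -75 mm; gauge at the header's right end, top 101 mm up. Exactly one valve is seized; which one cannot be seen.
- stopper: solid white stopper, loose, 30 g, 44 mm tall: head 24 mm tall (30 mm across at its lower edge, 27 mm above), on a plug 20 mm long tapering from 21 to 16 mm. Origin: centre of the foot, z up. At first it hangs by its head in a hole of the orange rack, head 52 to 76 mm above the bench. Home in a port, its head rests on the rim, origin 20 mm below the rim.
- tube_rack: orange 50 ml tube rack, 70 x 132 x 52 mm, fixed. Origin: centre of its underside. The stopper hangs at x = +15, y = -43 mm of its frame; one capped tube, top 108 mm up, stands in the opposite corner hole.
- lever_left (a joint): angle of the left lever, rad: 0 = shut (pointing along the manifold's +y), growing clockwise seen from above to 1.57 = fully open (along its +x, in line with the valve); stops at -0.05 and 1.62. Vertical stem at x = 0, y = +120 mm of the manifold, its nut 91 mm up. A sound lever stays where left and needs 2 to 4 N at the handle all the way; over 40 N on a lever (squeeze of both fingers plus push) breaks it.
- handle_left (a point): middle of the white sleeve on the left lever, 59 mm from the stem, 82.5 mm up; sleeve 14 mm wide, 46 mm long, 18 mm tall; the point's y axis points outward along the lever; nothing under its arc is above 61 mm. If seized, the lever moves lightly at first, then between 0.3 and 0.8 rad meets a stiffness of some 3 N per mm and springs back a little when let go; it goes back to shut lightly.
- port_left (a point): centre of the rim of the left station's upright port, 82 mm above the bench, 75 mm in front of the valve stem: socket 37 mm across outside, bore 24 mm, 26 mm deep, axis vertical.
- lever_middle (a joint): angle of the middle lever, rad: 0 = shut (pointing along the manifold's +y), growing clockwise seen from above to 1.57 = fully open (along its +x, in line with the valve); stops at -0.05 and 1.62. Vertical stem at x = 0, y = 0 of the manifold, its nut 91 mm up. A sound lever stays where left and needs 2 to 4 N at the handle all the way; over 40 N on a lever (squeeze of both fingers plus push) breaks it.
- handle_middle (a point): middle of the white sleeve on the middle lever, 59 mm from the stem, 82.5 mm up; sleeve 14 mm wide, 46 mm long, 18 mm tall; the point's y axis points outward along the lever; nothing under its arc is above 61 mm. If seized, the lever moves lightly at first, then between 0.3 and 0.8 rad meets a stiffness of some 3 N per mm and springs back a little when let go; it goes back to shut lightly.
- port_middle (a point): centre of the rim of the middle station's upright port, 82 mm above the bench, 75 mm in front of the valve stem: socket 37 mm across outside, bore 24 mm, 26 mm deep, axis vertical.
- lever_right (a joint): angle of the right lever, rad: 0 = shut (pointing along the manifold's +y), growing clockwise seen from above to 1.57 = fully open (along its +x, in line with the valve); stops at -0.05 and 1.62. Vertical stem at x = 0, y = -120 mm of the manifold, its nut 91 mm up. A sound lever stays where left and needs 2 to 4 N at the handle all the way; over 40 N on a lever (squeeze of both fingers plus push) breaks it.
- handle_right (a point): middle of the white sleeve on the right lever, 59 mm from the stem, 82.5 mm up; sleeve 14 mm wide, 46 mm long, 18 mm tall; the point's y axis points outward along the lever; nothing under its arc is above 61 mm. If seized, the lever moves lightly at first, then between 0.3 and 0.8 rad meets a stiffness of some 3 N per mm and springs back a little when let go; it goes back to shut lightly.
- port_right (a point): centre of the rim of the right station's upright port, 82 mm above the bench, 75 mm in front of the valve stem: socket 37 mm across outside, bore 24 mm, 26 mm deep, axis vertical.
- beaker: glass beaker, 107 x 97 x 120 mm, left of the manifold, nearer the robot; loose bystander; origin at the centre of its underside.
- petri_dish: petri dish, 61 mm across, 15 mm tall, right of the manifold; loose bystander; origin at the centre of its underside.
- marker: marker pen, 126 mm long, 14 mm thick, lying in front of the manifold; loose bystander; origin at the centre of its underside.
- cap_a: orange tube cap, 28 mm across, 11 mm tall, lying between the left and middle ports; loose bystander; origin at the centre of its underside.
- cap_b: orange tube cap, 28 mm across, 11 mm tall, lying in front of the manifold's right end; loose bystander; origin at the centre of its underside.
- tape_roll: roll of tape, 61 mm across, 13 mm tall, left of the manifold; loose bystander; origin at the centre of its underside.
Things that resemble listed ones, but are neither listed nor needed, are in the scene too. Of the things shaped like the stopper, the white one is meant.

How it is judged:
By the outcome, as a careful person would: the job done as asked, in the order asked, and still so for the second after the job is handed in, with the robot touching nothing.
It also fails if it takes over 72 s, if anything falls off the work surface, if the arm or the gripper's body presses on something with over 40 N, if the wrist force passes 120 N, or if a joint passes its speed limit or range.

## Working session

There is one attempt and no reset: what is moved stays moved. The work goes in short steps, Python scripts to look and compute and a tool call to move; the robot and the scene stay as the last step left them, time stands still between calls to the robot, and variables do not carry over. Pictures are saved under pics/ and viewed, and the job is handed in when it is done.

Besides the shell and the picture viewer there is one more tool, called after "Request:" by a JSON object that holds its "fn" and its "kwargs". carry_out: Moves the arm, as the interface text tells. Shift numbers are shares of 0.04 m and turn numbers shares of 5 degrees, none past 1 either way. Its arguments: {"type":"object","properties":{"moves":{"type":"array"}},"required":["moves"]}

```bash
ls; mkdir -p pics; python3 - <<'E'
from plant import state, grab_frame, ticket, manip
import cv2, numpy as np
s=state(); print(s); print([ (a,getattr(manip,a)) for a in dir(manip) if a[0]!='_'])
for n in ("scene","side","wrist"):
    f=grab_frame(n); cv2.imwrite(f"pics/{n}0.png",f["frame"][:,:,::-1]); 
    np.savez(f"{n}0.npz",**f)
    print(n,f["K"].tolist(),np.round(f.get("world_from_camera",f.get("hand_eye")),4).tolist(), (f["z_map"]>0).mean())
E
```

```text
pics
{'time': 0.0, 'joint_pos': array([-1.19016293e-01,  5.33382239e-02,  1.61430116e+00,  4.64333627e-05,
        1.47600072e+00, -1.19012969e-01]), 'joint_vel': array([-0.00120435,  0.00091176, -0.00033045, -0.00032469, -0.00059476,
        0.00024146]), 'joint_efforts': array([ 2.70554956e-04, -3.93670499e+01, -3.70175600e+01, -1.62778279e-04,
        6.93513779e-03, -6.06393527e-06]), 'tool_pos': array([6.24375347e-01, 7.79418453e-05, 2.30070297e-01]), 'tool_rot': array([-1.44497731e-04,  9.99999476e-01, -3.88325716e-06, -1.01374100e-03]), 'contact_force': array([-0.02325531,  0.65395418,  0.49749601]), 'ft_torque': array([0.00900834, 0.00108023, 0.00249006]), 'gripper_width': 0.9976036109769076}
[('IKError', <class 'plant.IKError'>), ('grip_depth', 0.0187)]
scene [[449.7402352836397, 0.0, 321.8602962060318], [0.0, 449.7402352836397, 238.44367658445833], [0.0, 0.0, 1.0]] [[0.7737, -0.3281, 0.542, -0.1009], [-0.6332, -0.4286, 0.6445, -0.6789], [0.0208, -0.8418, -0.5393, 0.675], [0.0, 0.0, 0.0, 1.0]] 0.9952734375
side [[453.55793723486795, 0.0, 316.11448331728656], [0.0, 453.55793723486795, 242.04237004847926], [0.0, 0.0, 1.0]] [[-0.846, -0.2436, 0.4742, -0.0996], [-0.5331, 0.3705, -0.7606, 1.0665], [0.0096, -0.8963, -0.4433, 0.6637], [0.0, 0.0, 0.0, 1.0]] 0.9732486979166667
wrist [[370.25148426250996, 0.0, 318.27415870115584], [0.0, 370.25148426250996, 248.89786460466678], [0.0, 0.0, 1.0]] [[1.0, 0.0006, 0.0, -0.0003], [-0.0005, 0.9459, 0.3244, -0.0833], [0.0002, -0.3244, 0.9459, -0.1439], [0.0, 0.0, 0.0, 1.0]] 0.9957259114583333
```

View pics/scene0.png

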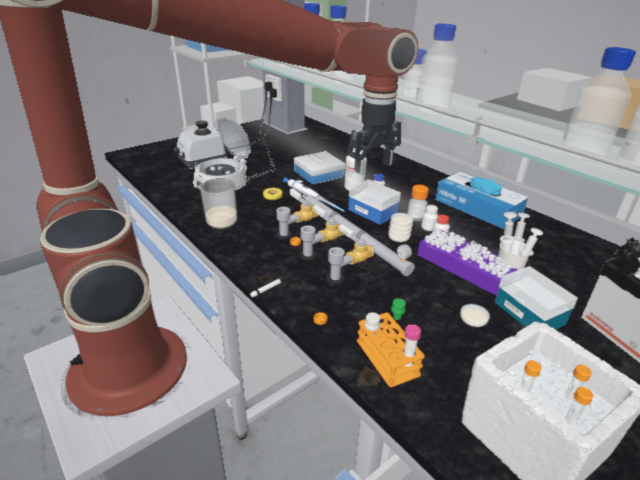

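View pics/side0.png

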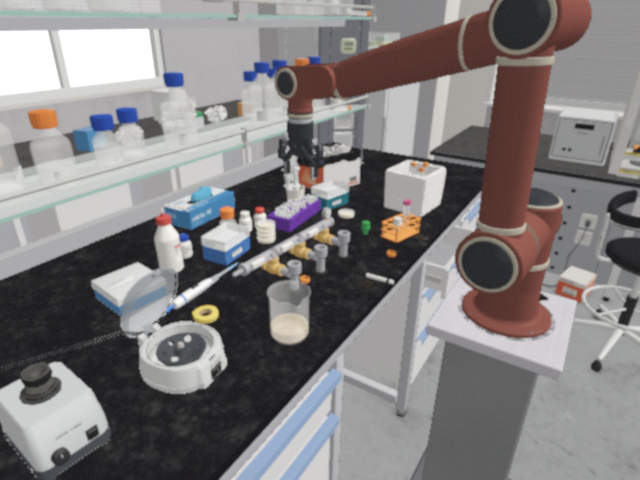

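View pics/wrist0.png

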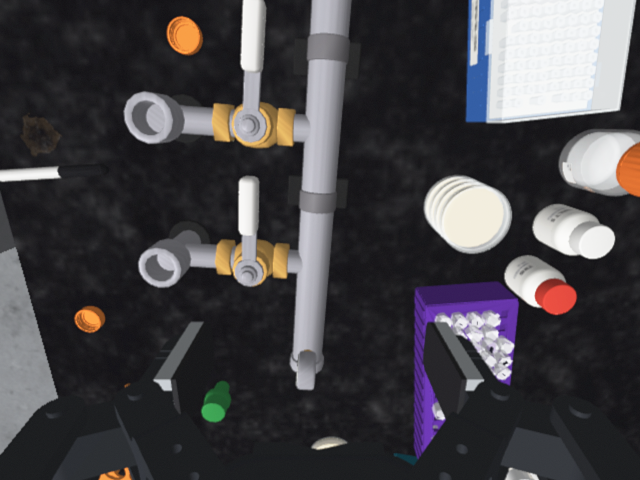

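The wrist view shows the middle port at about (152,117) and its stem at (250,125). The right port is at about (163,266) with its stem at (249,268), and both levers point to +y (shut). The scene view shows the white stopper at (373,322) in the rack, with the tube at (411,340). I'll measure these next.

```bash
cat > h.py <<'E'
import numpy as np, cv2
from scipy.spatial.transform import Rotation as R
from scipy.optimize import least_squares
def pose(s):
    q=np.array(s["tool_rot"]); T=np.eye(4); T[:3,:3]=R.from_quat([q[1],q[2],q[3],q[0]]).as_matrix(); T[:3,3]=s["tool_pos"]; return T
def T_of(f,s=None): return np.array(f["world_from_camera"]) if "world_from_camera" in f else pose(s)@np.array(f["hand_eye"])
def cloud(f,T):
    K=np.array(f["K"]); z=np.array(f["z_map"]); v,u=np.mgrid[:480,:640]
    P=np.stack([(u-K[0,2])/K[0,0]*z,(v-K[1,2])/K[1,1]*z,z],-1); P=P@T[:3,:3].T+T[:3,3]; P[z<=0]=np.nan; return P
def ray(f,T,u,v,h):
    K=np.array(f["K"]); d=T[:3,:3]@np.array([(u-K[0,2])/K[0,0],(v-K[1,2])/K[1,1],1]); return T[:3,3]+d*(h-T[2,3])/d[2]
def circ(p):
    r=least_squares(lambda c:np.hypot(p[:,0]-c[0],p[:,1]-c[1])-c[2],[*np.median(p[:,:2],0),.015],loss='soft_l1',f_scale=.001); return r.x
def take(n):
    from plant import state,grab_frame
    s=state(); f=grab_frame(n); return f,T_of(f,s),s
E
python3 - <<'E'
from h import *
from plant import state
s=state()
for n in ("wrist","scene","side"):
    f=dict(np.load(f"{n}0.npz")); T=T_of(f,s); P=cloud(f,T); hsv=cv2.cvtColor(f["frame"],cv2.COLOR_RGB2HSV)
    x,y,z=P[...,0],P[...,1],P[...,2]
    reg=(x>.35)&(x<.75)&(y>-.15)&(y<.35)
    print(n,"bench z",np.nanmedian(z[(x>.3)&(x<.8)&(abs(y)<.4)&(abs(z)<.02)]))
    m=(reg&(abs(z-.082)<.004)).astype(np.uint8)
    k,l,st,c=cv2.connectedComponentsWithStats(m)
    for i in range(1,k):
        if st[i,4]>=15:
            q=P[l==i]; print(' h82',c[i].round(),st[i,4],'mean',q.mean(0).round(4),'circ',circ(q).round(4))
    m=((hsv[...,1]<50)&(hsv[...,2]>190)&(x>.3)&(x<.8)&(abs(y)<.5)&(z>.05)&(z<.11)).astype(np.uint8)
    k,l,st,c=cv2.connectedComponentsWithStats(m)
    for i in range(1,k):
        if st[i,4]>=15:
            q=P[l==i]; print(' white',c[i].round(),st[i,4],'mean',q.mean(0).round(4),'min',q.min(0).round(3),'max',q.max(0).round(3))
    m=((hsv[...,1]>120)&(hsv[...,0]<20)&(hsv[...,0]>5)&(x>.2)&(x<.75)&(abs(y)<.5)&(z<.2)&(z>0.003)).astype(np.uint8)
    k,l,st,c=cv2.connectedComponentsWithStats(m)
    for i in range(1,k):
        if st[i,4]>=15:
            q=P[l==i]; print(' orange',c[i].round(),st[i,4],'mean',q.mean(0).round(4),'min',q.min(0).round(3),'max',q.max(0).round(3))
E
```

```text
wrist bench z 0.001420007904090359
 h82 [264.  25.] 58 mean [0.5865 0.1463 0.0825] circ [140.0779 -14.5489 140.2634]
 h82 [252. 104.] 1224 mean [0.5748 0.0955 0.0816] circ [0.6521 0.0889 0.0787]
 h82 [149. 117.] 1327 mean [0.4985 0.087  0.0827] circ [0.499  0.0865 0.0152]
 h82 [256. 200.] 88 mean [0.5746 0.0244 0.0826] circ [0.4818 0.0236 0.0942]
 h82 [249. 258.] 762 mean [ 0.5659 -0.0258  0.0817] circ [ 0.5978 -0.0234  0.0335]
 h82 [160. 266.] 962 mean [ 0.4902 -0.0321  0.0825] circ [ 0.4908 -0.032   0.0152]
 h82 [307. 353.] 56 mean [ 0.6132 -0.1176  0.0832] circ [ 0.613  -0.1449  0.0277]
 white [250.  36.] 1198 mean [0.5777 0.1377 0.092 ] min [0.569 0.099 0.08 ] max [0.585 0.16  0.095]
 white [322.  16.] 466 mean [0.6265 0.1577 0.0592] min [0.621 0.147 0.053] max [0.632 0.169 0.063]
 white [526.  57.] 8980 mean [0.7742 0.1275 0.0744] min [0.752 0.083 0.05 ] max [0.8   0.17  0.081]
 white [314. 126.] 1957 mean [0.6207 0.0791 0.059 ] min [0.604 0.027 0.053] max [0.63  0.129 0.064]
 white [253.  88.] 232 mean [0.5761 0.1063 0.0813] min [0.571 0.093 0.079] max [0.58  0.117 0.084]
 whit
[... 7405 characters left out ...]
4 mean [0.3783 0.4082 0.0682] min [0.356 0.372 0.05 ] max [0.42  0.422 0.093]
 orange [401. 227.] 421 mean [ 0.3977 -0.2711  0.0324] min [ 0.353 -0.353  0.003] max [ 0.451 -0.211  0.056]
 orange [321. 237.] 80 mean [ 0.56   -0.0227  0.0507] min [ 0.534 -0.032  0.035] max [ 0.588 -0.015  0.076]
 orange [297. 251.] 96 mean [0.5699 0.0964 0.0501] min [0.544 0.087 0.031] max [0.598 0.102 0.073]
 orange [391. 253.] 40 mean [ 0.3652 -0.122   0.007 ] min [ 0.352 -0.138  0.003] max [ 0.377 -0.107  0.012]
 orange [270. 268.] 104 mean [0.5768 0.2162 0.0499] min [0.55  0.207 0.035] max [0.609 0.223 0.072]
 orange [305. 279.] 44 mean [0.5046 0.1555 0.0079] min [0.49  0.139 0.004] max [0.52  0.17  0.012]
```

Ports fitted from the scene and side views agree within 3 mm, and their spacing is 239.6 mm against a nominal 240. The wrist view is offset about +4 mm in x. The manifold yaw is about -4°, and the stems are at L(.577,.202), M(.569,.0825) and R(.560,-.037). I'll move above the left handle.

Request:
{"fn": "carry_out", "kwargs": {"moves": [[[0,0,0,-0.18,-1,0,-0.34],[0,0,0,-0.18,-1,0,-0.34],[0,0,0,-0.18,-1,0,-0.34],[0,0,0,-0.18,-1,0,-0.34],[0,0,0,-0.18,-1,0,-0.34],[0,0,0,-0.18,-1,0,-0.34],[0,0,0.8,0,-0.5,0,-0.34],[0,0,0,0,0,0,-0.34]]]}}

```text
time: 0.82
tool_pos: [0.5805, 0.2641, 0.2308]
tool_rot: [-0.001, 0.999, -0.033, -0.0]
contact_force: [0.2, -0.1, -0.2]
gripper_width: 0.335
```

```bash
cat > look.py <<'E'
import sys
from h import *
f,T,s=take("wrist"); nm=sys.argv[1]
cv2.imwrite(f"pics/{nm}.png",f["frame"][:,:,::-1]); np.savez(f"{nm}.npz",T=T,**f)
P=cloud(f,T); hsv=cv2.cvtColor(f["frame"],cv2.COLOR_RGB2HSV); x,y,z=P[...,0],P[...,1],P[...,2]
print(s["time"],s["tool_pos"].round(4),R.from_matrix(pose(s)[:3,:3]).as_rotvec().round(4),s["gripper_width"],s["contact_force"].round(2))
m=((abs(z-.0825)<.0045)&(x<.53)&(x>.46)).astype(np.uint8)
k,l,st,c=cv2.connectedComponentsWithStats(m)
for i in range(1,k):
    if st[i,4]>300: print(' port',c[i].round(),st[i,4],circ(P[l==i]).round(4))
m=((hsv[...,1]<60)&(hsv[...,2]>150)&(z>.083)&(z<.1)&(x>.53)&(x<.7)).astype(np.uint8)
m=cv2.morphologyEx(m,cv2.MORPH_OPEN,np.ones((5,5)))
k,l,st,c=cv2.connectedComponentsWithStats(m)
for i in range(1,k):
    if st[i,4]>300:
        q=P[l==i][:,:2]; (cx,cy),wh,a=cv2.minAreaRect(q.astype(np.float32)*1000)
        print(' sleeve',c[i].round(),st[i,4],round(cx,1),round(cy,1),np.round(wh,1),round(a,1), 'z',np.median(P[l==i][:,2]).round(4))
E
python3 look.py w1
```

```text
0.8167 [0.5805 0.2641 0.2308] [-3.1388e+00  1.0440e-01  1.4000e-03] 0.33549468808118155 [ 0.16 -0.11 -0.18]
 port [238. 297.] 847 [0.5067 0.2078 0.0152]
 sleeve [326. 236.] 849 586.1 260.5 [44.2 12.8] 86.2 z 0.0923
 sleeve [325. 362.] 603 578.5 140.8 [44.5 13.3] 84.1 z 0.0923
```

View pics/w1.png

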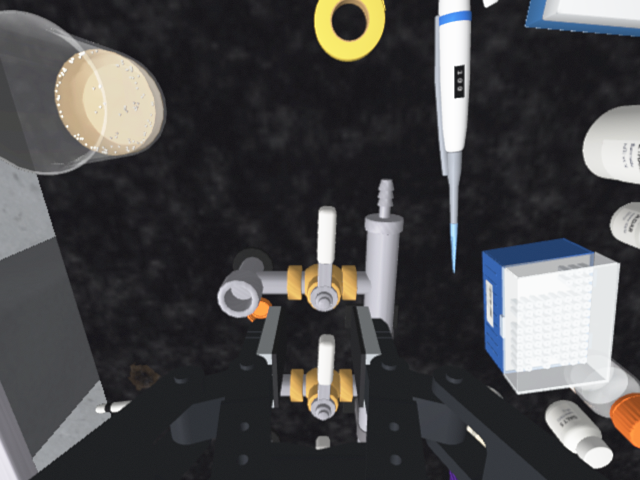

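The wrist view shows the left sleeve at (326,236), ahead of and between the finger tips. It is shut, and the path down is clear. I'll descend to just above it and recheck the offset up close.

Request:
{"fn": "carry_out", "kwargs": {"moves": [[[0,0,0,0.02,0,1,-0.34],[0,0,0,0.02,0,1,-0.34],[0,0,0,0.01,0,0.7,-0.34],[0,0,0,0,0,0,-0.34]]]}}

```text
time: 1.2
tool_pos: [0.579, 0.2568, 0.1146]
tool_rot: [0.003, 0.999, -0.035, -0.007]
contact_force: [-1.5, -0.5, -1.1]
gripper_width: 0.329
```

```bash
python3 look.py w2
```

```text
1.2 [0.579  0.2568 0.1146] [ 3.1342 -0.1107 -0.0215] 0.3286048554618093 [-1.48 -0.46 -1.07]
 port [199. 357.] 873 [0.5064 0.207  0.0162]
 sleeve [333. 286.] 2274 586.0 260.7 [45.1 13.9] 84.9 z 0.0922
```

View pics/w2.png

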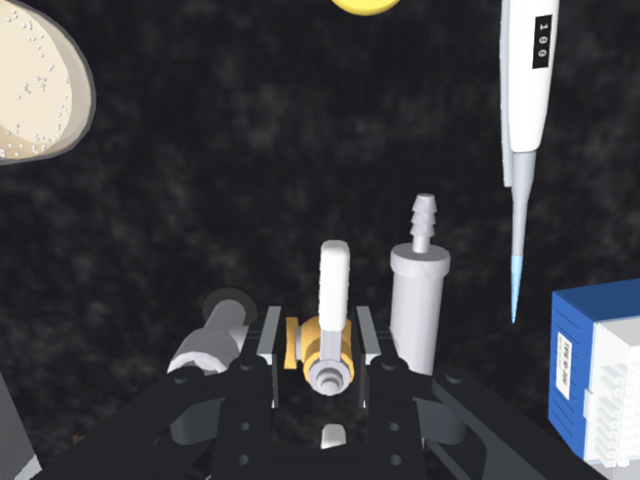

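The left sleeve at (333,286) lies about 6 mm to the right of the finger mid-line (about 319). So the wrist camera's x values are the ones to trust relative to the fingers. I'll let the arm settle first, to learn how it tracks.

Request:
{"fn": "carry_out", "kwargs": {"moves": [[[0,0,0,0,0,0,-0.34],[0,0,0,0,0,0,-0.34],[0,0,0,0,0,0,-0.34]]]}}

```text
time: 1.5
tool_pos: [0.5859, 0.2601, 0.1269]
tool_rot: [-0.001, 0.999, -0.035, 0.003]
contact_force: [0.2, 0.0, 0.6]
gripper_width: 0.33
```

```bash
python3 look.py w3
```

```text
1.5 [0.5859 0.2601 0.1269] [-3.1379  0.1101 -0.0083] 0.32957086645159595 [0.16 0.02 0.56]
 port [194. 356.] 1001 [0.5068 0.2078 0.0155]
 sleeve [319. 285.] 1904 586.0 260.4 [44.7 13.6] 84.3 z 0.0923
 sleeve [320. 439.] 365 579.8 155.7 [16.7 13.3] 86.8 z 0.092
```

Request:
{"fn": "carry_out", "kwargs": {"moves": [[[0,0,0,0,0,0.1,-0.34],[0,0,0,0.03,0,0.2,-0.34],[0,0,0,0,0,0.3,-0.34],[0,0,0,0,0,0.3,-0.34],[0,0,0,0,0,0.25,-0.34],[0,0,0,0,0,0.15,-0.34],[0,0,0,0,0,0.1,-0.34],[0,0,0,0,0,0,-0.34]]]}}

```text
time: 2.22
tool_pos: [0.584, 0.2595, 0.0654]
tool_rot: [0.0, 0.999, -0.035, -0.001]
contact_force: [-0.3, -0.8, 0.9]
gripper_width: 0.328
```

Request:
{"fn": "carry_out", "kwargs": {"moves": [[[0,0,0,0,0,0,-0.34],[0,0,0,0,0,0,-0.34]]]}}

```text
time: 2.38
tool_pos: [0.5855, 0.2599, 0.068]
tool_rot: [-0.0, 0.999, -0.035, 0.001]
contact_force: [-0.7, -0.3, 0.1]
gripper_width: 0.332
```

```bash
python3 look.py w4
```

```text
2.3833 [0.5855 0.2599 0.068 ] [-3.1393e+00  1.0960e-01 -1.7000e-03] 0.3321918476278283 [-0.67 -0.28  0.1 ]
 sleeve [321. 344.] 3874 586.2 260.4 [46.  14.3] 84.9 z 0.0922
```

View pics/w4.png

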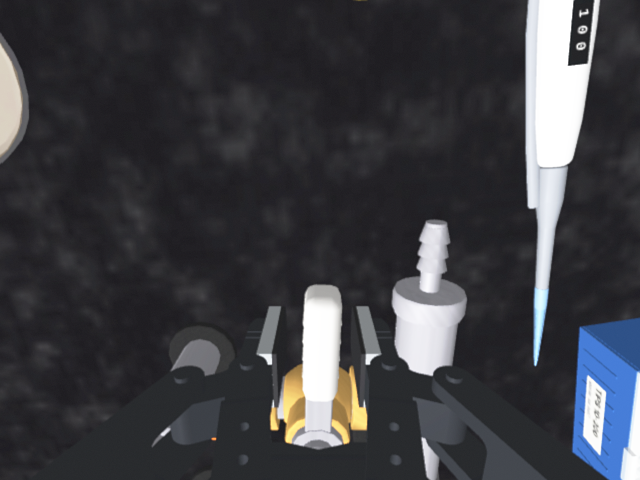

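The sleeve is centred between the pads at (321,344). I'll narrow to a loose straddle of about 22 mm and start the swing gently.

Request:
{"fn": "carry_out", "kwargs": {"moves": [[[0,0,0,0,0,0,-0.48],[0,0,0,0,0,0,-0.48],[0,0,0.3,0.04,0.002,0,-0.48],[0,0,0.6,0.076,0.002,0,-0.48],[0,0,0.6,0.076,0.002,0,-0.48],[0,0,0.6,0.076,0.002,0,-0.48]]]}}

```text
time: 2.93
tool_pos: [0.5951, 0.2581, 0.0675]
tool_rot: [0.0, 0.992, -0.127, -0.001]
contact_force: [-1.4, -0.8, 0.8]
gripper_width: 0.261
```

```bash
cat > st.py <<'E'
import sys
from h import *
from plant import state
st={'L':(.5813,.2021),'M':(.5738,.0813),'R':(.5656,-.0372)}[sys.argv[1]]
s=state(); T=pose(s); d=s["tool_pos"][:2]-st; X=T[:3,0]
a=np.arctan2(X[1],X[0])+.0693
pa=np.arctan2(d[1],d[0])
th=(np.pi/2-.0693)-pa
F=s["contact_force"]
print("t",round(s["time"],2),"tool yaw th",round(-a,3),"pos th",round(th,3),"r",np.hypot(*d).round(4),"z",s["tool_pos"][2].round(4),"F toolx,y",(T[:3,0]@F).round(2),(T[:3,1]@F).round(2),"Fz",F[2].round(2),"w",round(s["gripper_width"]*85,1))
E
python3 st.py L
```

```text
t 2.93 tool yaw th 0.186 pos th 0.173 r 0.0577 z 0.0675 F toolx,y -1.13 1.17 Fz 0.8 w 22.2
```

Request:
{"fn": "carry_out", "kwargs": {"moves": [[[0,0,0.6,0.076,0.002,0,-0.48],[0,0,0.6,0.076,0.002,0,-0.48]]]}}

```text
time: 3.1
tool_pos: [0.601, 0.2563, 0.0676]
tool_rot: [0.0, 0.984, -0.179, -0.001]
contact_force: [-2.6, 0.1, 1.2]
gripper_width: 0.262
```

```bash
python3 st.py L
```

```text
t 3.1 tool yaw th 0.291 pos th 0.278 r 0.0577 z 0.0676 F toolx,y -2.44 0.87 Fz 1.24 w 22.3
```

Request:
{"fn": "carry_out", "kwargs": {"moves": [[[0,0,0.6,0.076,0.002,0,-0.48],[0,0,0.6,0.076,0.002,0,-0.48]]]}}

```text
time: 3.27
tool_pos: [0.6065, 0.254, 0.0675]
tool_rot: [0.0, 0.973, -0.23, -0.001]
contact_force: [-2.9, 0.1, 0.9]
gripper_width: 0.257
```

```bash
python3 st.py L
```

```text
t 3.27 tool yaw th 0.396 pos th 0.383 r 0.0577 z 0.0675 F toolx,y -2.64 1.18 Fz 0.9 w 21.9
```

Tracking is good and the force is 2.6 N so far.

Request:
{"fn": "carry_out", "kwargs": {"moves": [[[0,0,0.6,0.076,0.002,0,-0.48],[0,0,0.6,0.076,0.002,0,-0.48]]]}}

```text
time: 3.43
tool_pos: [0.6118, 0.251, 0.0676]
tool_rot: [-0.0, 0.96, -0.281, -0.001]
contact_force: [-1.4, 0.5, 1.1]
gripper_width: 0.262
```

```bash
python3 st.py L
```

```text
t 3.43 tool yaw th 0.5 pos th 0.489 r 0.0576 z 0.0676 F toolx,y -1.48 0.31 Fz 1.09 w 22.2
```

Request:
{"fn": "carry_out", "kwargs": {"moves": [[[0,0,0.6,0.076,0.002,0,-0.48],[0,0,0.6,0.076,0.002,0,-0.48]]]}}

```text
time: 3.6
tool_pos: [0.6168, 0.2475, 0.0676]
tool_rot: [-0.0, 0.944, -0.331, -0.001]
contact_force: [-1.3, 0.6, 1.2]
gripper_width: 0.259
```

```bash
python3 st.py L
```

```text
t 3.6 tool yaw th 0.605 pos th 0.594 r 0.0576 z 0.0676 F toolx,y -1.39 0.4 Fz 1.17 w 22.0
```

Request:
{"fn": "carry_out", "kwargs": {"moves": [[[0,0,0.6,0.076,0.002,0,-0.48],[0,0,0.6,0.076,0.002,0,-0.48]]]}}

```text
time: 3.77
tool_pos: [0.6214, 0.2436, 0.0676]
tool_rot: [-0.0, 0.925, -0.38, -0.001]
contact_force: [-1.8, 1.1, 0.8]
gripper_width: 0.262
```

```bash
python3 st.py L
```

```text
t 3.77 tool yaw th 0.71 pos th 0.699 r 0.0576 z 0.0676 F toolx,y -2.08 0.52 Fz 0.82 w 22.2
```

Request:
{"fn": "carry_out", "kwargs": {"moves": [[[0,0,0.6,0.076,0.002,0,-0.48],[0,0,0.6,0.076,0.002,0,-0.48]]]}}

```text
time: 3.93
tool_pos: [0.6255, 0.2391, 0.0676]
tool_rot: [-0.0, 0.904, -0.428, -0.001]
contact_force: [-2.2, 0.7, 0.6]
gripper_width: 0.258
```

```bash
python3 st.py L
```

```text
t 3.93 tool yaw th 0.814 pos th 0.804 r 0.0577 z 0.0676 F toolx,y -1.9 1.25 Fz 0.6 w 22.0
```

Request:
{"fn": "carry_out", "kwargs": {"moves": [[[0,0,0.6,0.076,0.002,0,-0.48],[0,0,0.6,0.076,0.002,0,-0.48]]]}}

```text
time: 4.1
tool_pos: [0.6291, 0.2343, 0.0676]
tool_rot: [-0.0, 0.88, -0.474, -0.001]
contact_force: [-2.4, 2.0, 2.1]
gripper_width: 0.261
```

```bash
python3 st.py L
```

```text
t 4.1 tool yaw th 0.919 pos th 0.909 r 0.0577 z 0.0676 F toolx,y -2.97 0.92 Fz 2.07 w 22.2
```

Request:
{"fn": "carry_out", "kwargs": {"moves": [[[0,0,0.6,0.076,0.002,0,-0.48],[0,0,0.6,0.076,0.002,0,-0.48]]]}}

```text
time: 4.27
tool_pos: [0.6323, 0.2291, 0.0676]
tool_rot: [-0.0, 0.854, -0.52, -0.0]
contact_force: [-1.7, 1.7, 0.1]
gripper_width: 0.266
```

```bash
python3 st.py L
```

```text
t 4.27 tool yaw th 1.024 pos th 1.014 r 0.0577 z 0.0676 F toolx,y -2.27 0.69 Fz 0.07 w 22.6
```

Request:
{"fn": "carry_out", "kwargs": {"moves": [[[0,0,0.6,0.076,0.002,0,-0.48],[0,0,0.6,0.076,0.002,0,-0.48],[0,0,0.6,0.076,0.002,0,-0.48],[0,0,0.6,0.076,0.002,0,-0.48]]]}}

```text
time: 4.6
tool_pos: [0.6369, 0.2179, 0.0676]
tool_rot: [-0.001, 0.795, -0.606, -0.0]
contact_force: [-0.7, 2.6, -0.2]
gripper_width: 0.261
```

```bash
python3 st.py L
```

```text
t 4.6 tool yaw th 1.233 pos th 1.224 r 0.0578 z 0.0676 F toolx,y -2.63 -0.05 Fz -0.22 w 22.2
```

Request:
{"fn": "carry_out", "kwargs": {"moves": [[[0,0,0.6,0.076,0.002,0,-0.48],[0,0,0.6,0.076,0.002,0,-0.48],[0,0,0.6,0.076,0.002,0,-0.48],[0,0,0.6,0.076,0.002,0,-0.48]]]}}

```text
time: 4.93
tool_pos: [0.6391, 0.206, 0.0677]
tool_rot: [-0.001, 0.728, -0.686, -0.0]
contact_force: [-0.2, 3.1, -0.3]
gripper_width: 0.259
```

```bash
python3 st.py L; python3 look.py w5
```

```text
t 4.93 tool yaw th 1.443 pos th 1.435 r 0.0579 z 0.0677 F toolx,y -3.16 0.06 Fz -0.34 w 22.0
4.9333 [0.6391 0.206  0.0677] [-2.2845e+00  2.1544e+00  9.0000e-04] 0.2592189510420505 [-0.24  3.15 -0.34]
 sleeve [310. 349.] 3538 639.3 208.7 [45.  14.3] 7.4 z 0.0923
 sleeve [433. 471.] 347 583.3 152.9 [14.4  6.8] 48.6 z 0.0924
```

View pics/w5.png

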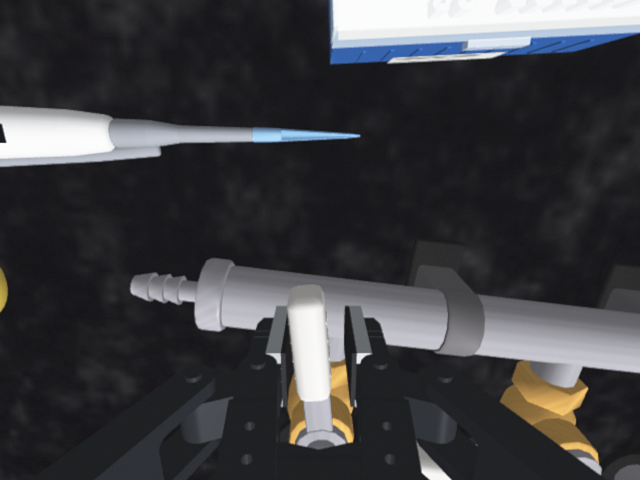

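The lever at (310,349) is at about 1.39 rad by measurement, in contact with the trailing finger. About 0.19 rad remains.

Request:
{"fn": "carry_out", "kwargs": {"moves": [[[0,0,0.6,0.076,0.002,0,-0.48],[0,0,0.6,0.076,0.002,0,-0.48],[0,0,0.6,0.076,0.002,0,-0.48],[0,0,0.4,0.05,0.001,0,-0.48],[0,0,0,0,0,0,-0.48]]]}}

```text
time: 5.4
tool_pos: [0.6389, 0.1943, 0.0676]
tool_rot: [0.001, -0.659, 0.752, -0.0]
contact_force: [0.7, 1.0, 0.6]
gripper_width: 0.256
```

```bash
python3 st.py L; python3 look.py w6
```

```text
t 5.4 tool yaw th 1.632 pos th 1.635 r 0.0581 z 0.0676 F toolx,y -1.06 -0.52 Fz 0.64 w 21.8
5.4 [0.6389 0.1943 0.0676] [-2.0709e+00  2.3609e+00 -4.0000e-04] 0.25628358652373096 [0.65 0.99 0.64]
 sleeve [310. 344.] 3926 640.2 197.0 [14.4 45.9] 86.2 z 0.0922
 sleeve [592. 443.] 301 574.9 82.3 [10.8 15. ] 25.6 z 0.0872
```

The sleeve's long axis is at -3.8° world, which is θ≈1.57, so the left valve is fully open with no bind. I'll centre, rise and turn back.

Request:
{"fn": "carry_out", "kwargs": {"moves": [[[0,0,0,-0.1,0,0,-0.34],[0,0,0,0,0,0,-0.34],[0,0,0,0,0,-0.2,-0.34],[0,0,0,0,0,-0.4,-0.34],[0,0,0,0,0,-0.5,-0.34],[0,0,-0.3,0,0,-0.3,-0.34],[0,0,-0.7,0,0,-0.1,-0.34],[0,0,-1,0,0,0,-0.34]]]}}

```text
time: 6.12
tool_pos: [0.6405, 0.1984, 0.1306]
tool_rot: [-0.002, 0.724, -0.69, 0.001]
contact_force: [0.3, -0.0, -0.0]
gripper_width: 0.333
```

Request:
{"fn": "carry_out", "kwargs": {"moves": [[[0,0,-1,0,0,0,-0.34],[0,0,-1,0,0,0,-0.34],[0,0,-1,0,0,0,-0.34],[0,0,-1,0,0,0,-0.34],[0,0,-1,0,0,0,-0.34],[0,0,-1,0,0,0,-0.34],[0,0,-1,0,0,0,-0.34],[0,0,-1,0,0,0,-0.34]]]}}

```text
time: 6.78
tool_pos: [0.6392, 0.1982, 0.128]
tool_rot: [0.0, 0.916, -0.401, 0.0]
contact_force: [0.2, -0.2, -0.1]
gripper_width: 0.333
```

Request:
{"fn": "carry_out", "kwargs": {"moves": [[[0,0,-1,0,0,0,-0.34],[0,0,-1,0,0,0,-0.34],[0,0,-1,0,0,0,-0.34],[0,0,-1,0,0,0,-0.34],[0,0,-1,0,0,0,-0.34],[0,0,-1,0,0,0,-0.34],[0,0,-0.5,0,0,0,-0.34],[0,0,-0.2,0,0,0,-0.34]]]}}

```text
time: 7.45
tool_pos: [0.6392, 0.1982, 0.1279]
tool_rot: [0.0, 0.993, -0.121, 0.0]
contact_force: [0.3, -0.8, -0.3]
gripper_width: 0.33
```

```bash
python3 st.py M;  python3 look.py w7
```

```text
t 7.45 tool yaw th 0.173 pos th 0.441 r 0.1339 z 0.1279 F toolx,y 0.45 0.67 Fz -0.31 w 28.0
7.45 [0.6392 0.1982 0.1279] [ 3.1185e+00 -3.8000e-01  6.0000e-04] 0.3296771935628276 [ 0.28 -0.76 -0.31]
 port [ 93. 316.] 2140 [0.5078 0.2072 0.0152]
 sleeve [319. 287.] 1767 639.0 197.8 [13.1 44.9] 86.5 z 0.0923
```

Request:
{"fn": "carry_out", "kwargs": {"moves": [[[0,0,-1,0,0,0,-0.34],[0,0,-0.98,0,0,0,-0.34],[0,0,0,-0.22,0.24,0,-0.34],[0,0,0,-0.35,0.38,0,-0.34],[0,0,0,-0.35,0.38,0,-0.34],[0,0,0,-0.3,0.33,0,-0.34],[0,0,0,-0.2,0.22,0,-0.34],[0,0,0,0,0,0,-0.34]]]}}

```text
time: 8.17
tool_pos: [0.5767, 0.1393, 0.1274]
tool_rot: [0.0, 0.999, -0.037, -0.0]
contact_force: [0.3, -0.6, -0.5]
gripper_width: 0.327
```

Request:
{"fn": "carry_out", "kwargs": {"moves": [[[0,0,0,0,0,0.1,-0.34],[0,0,0,0,0,0,-0.34],[0,0,0,0,0,0,-0.34],[0,0,0,0,0,0,-0.34]]]}}

```text
time: 8.5
tool_pos: [0.5784, 0.1409, 0.1232]
tool_rot: [-0.0, 0.999, -0.036, -0.0]
contact_force: [-0.0, -1.3, -0.5]
gripper_width: 0.331
```

```bash
python3 st.py M;  python3 look.py w8
```

```text
t 8.5 tool yaw th 0.002 pos th 0.008 r 0.0597 z 0.1232 F toolx,y 0.05 1.35 Fz -0.54 w 28.2
8.5 [0.5784 0.1409 0.1232] [-3.1396e+00  1.1180e-01  2.0000e-04] 0.331472094522321 [-0.05 -1.35 -0.54]
 port [163. 170.] 2868 [0.507  0.2066 0.0151]
 port [191. 358.] 946 [0.4985 0.0878 0.0157]
 sleeve [438. 171.] 2821 638.7 197.9 [14.2 45. ] 85.7 z 0.0922
 sleeve [312. 174.] 584 578.9 200.6 [11.6 15.2] 16.9 z 0.0898
 sleeve [319. 288.] 1987 578.4 140.7 [45.1 13.7] 83.5 z 0.0923
```

View pics/w8.png

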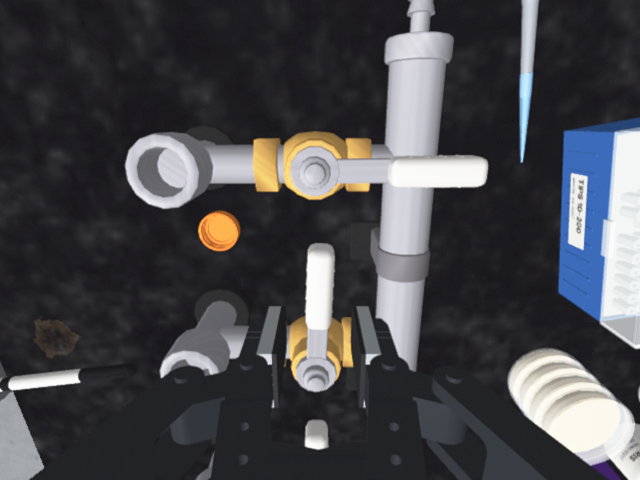

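The left lever at (438,171) points in line with its valve. The middle sleeve at (319,288) is centred between the fingers, so I'll descend and swing.

Request:
{"fn": "carry_out", "kwargs": {"moves": [[[0,0,0,0,0,0.15,-0.34],[0,0,0,0,0,0.3,-0.34],[0,0,0,0,0,0.35,-0.34],[0,0,0,0,0,0.3,-0.34],[0,0,0,0,0,0.2,-0.34],[0,0,0,0,0,0.1,-0.34],[0,0,0,0,0,0,-0.34],[0,0,0,0,0,0,-0.4]]]}}

```text
time: 9.22
tool_pos: [0.5779, 0.1404, 0.067]
tool_rot: [0.0, 0.999, -0.036, -0.0]
contact_force: [-0.4, 0.6, 0.3]
gripper_width: 0.305
```

Request:
{"fn": "carry_out", "kwargs": {"moves": [[[0,0,0,0,0,0,-0.48],[0,0,0,0,0,0,-0.48],[0,0,0.3,0.04,0.002,0,-0.48],[0,0,0.6,0.076,0.002,0,-0.48],[0,0,0.6,0.076,0.002,0,-0.48],[0,0,0.6,0.076,0.002,0,-0.48]]]}}

```text
time: 9.72
tool_pos: [0.5884, 0.1386, 0.068]
tool_rot: [0.0, 0.992, -0.128, -0.0]
contact_force: [-3.4, -1.3, 1.9]
gripper_width: 0.26
```

```bash
python3 st.py M
```

```text
t 9.72 tool yaw th 0.188 pos th 0.181 r 0.0591 z 0.068 F toolx,y -2.92 2.14 Fz 1.87 w 22.1
```

Request:
{"fn": "carry_out", "kwargs": {"moves": [[[0,0,0.6,0.076,0.002,0,-0.48],[0,0,0.6,0.076,0.002,0,-0.48]]]}}

```text
time: 9.88
tool_pos: [0.5942, 0.1367, 0.068]
tool_rot: [0.0, 0.984, -0.18, -0.0]
contact_force: [-1.7, -1.1, 2.0]
gripper_width: 0.261
```

```bash
python3 st.py M
```

```text
t 9.88 tool yaw th 0.293 pos th 0.283 r 0.059 z 0.068 F toolx,y -1.22 1.68 Fz 2.04 w 22.2
```

Request:
{"fn": "carry_out", "kwargs": {"moves": [[[0,0,0.6,0.076,0.002,0,-0.48],[0,0,0.6,0.076,0.002,0,-0.48]]]}}

```text
time: 10.05
tool_pos: [0.5997, 0.1342, 0.068]
tool_rot: [0.0, 0.973, -0.231, -0.0]
contact_force: [-2.8, -1.1, 1.7]
gripper_width: 0.262
```

```bash
python3 st.py M
```

```text
t 10.05 tool yaw th 0.397 pos th 0.386 r 0.0589 z 0.068 F toolx,y -2.03 2.26 Fz 1.66 w 22.3
```

Request:
{"fn": "carry_out", "kwargs": {"moves": [[[0,0,0.6,0.076,0.002,0,-0.48],[0,0,0.6,0.076,0.002,0,-0.48]]]}}

```text
time: 10.22
tool_pos: [0.6049, 0.1313, 0.0679]
tool_rot: [0.0, 0.959, -0.282, -0.001]
contact_force: [-2.3, -0.5, 0.7]
gripper_width: 0.262
```

```bash
python3 st.py M
```

```text
t 10.22 tool yaw th 0.502 pos th 0.487 r 0.0589 z 0.0679 F toolx,y -1.66 1.61 Fz 0.73 w 22.2
```

Request:
{"fn": "carry_out", "kwargs": {"moves": [[[0,0,0.6,0.076,0.002,0,-0.48],[0,0,0.6,0.076,0.002,0,-0.48]]]}}

```text
time: 10.38
tool_pos: [0.6098, 0.1278, 0.0678]
tool_rot: [0.0, 0.943, -0.332, -0.001]
contact_force: [-2.3, 0.1, 1.1]
gripper_width: 0.262
```

```bash
python3 st.py M
```

```text
t 10.38 tool yaw th 0.607 pos th 0.59 r 0.0588 z 0.0678 F toolx,y -1.89 1.32 Fz 1.15 w 22.3
```

Request:
{"fn": "carry_out", "kwargs": {"moves": [[[0,0,0.6,0.076,0.002,0,-0.48]]]}}

```text
time: 10.47
tool_pos: [0.6121, 0.1259, 0.0678]
tool_rot: [0.0, 0.934, -0.356, -0.001]
contact_force: [-2.7, 0.6, 0.8]
gripper_width: 0.258
```

```bash
python3 st.py M
```

```text
t 10.47 tool yaw th 0.659 pos th 0.64 r 0.0588 z 0.0678 F toolx,y -2.42 1.41 Fz 0.79 w 21.9
```

Request:
{"fn": "carry_out", "kwargs": {"moves": [[[0,0,0.6,0.076,0.002,0,-0.48],[0,0,0.6,0.076,0.002,0,-0.48]]]}}

```text
time: 10.63
tool_pos: [0.6164, 0.1217, 0.0678]
tool_rot: [0.0, 0.914, -0.405, -0.001]
contact_force: [-3.1, 1.0, 1.2]
gripper_width: 0.264
```

```bash
python3 st.py M
```

```text
t 10.63 tool yaw th 0.764 pos th 0.743 r 0.0587 z 0.0678 F toolx,y -2.82 1.65 Fz 1.18 w 22.4
```

Request:
{"fn": "carry_out", "kwargs": {"moves": [[[0,0,0.6,0.076,0.002,0,-0.48],[0,0,0.6,0.076,0.002,0,-0.48]]]}}

```text
time: 10.8
tool_pos: [0.6202, 0.1171, 0.0678]
tool_rot: [0.0, 0.892, -0.452, -0.001]
contact_force: [-3.5, 0.3, 1.4]
gripper_width: 0.26
```

```bash
python3 st.py M
```

```text
t 10.8 tool yaw th 0.869 pos th 0.845 r 0.0586 z 0.0678 F toolx,y -2.29 2.67 Fz 1.41 w 22.1
```

Request:
{"fn": "carry_out", "kwargs": {"moves": [[[0,0,0.6,0.076,0.002,0,-0.48],[0,0,0.6,0.076,0.002,0,-0.48]]]}}

```text
time: 10.97
tool_pos: [0.6236, 0.112, 0.0678]
tool_rot: [0.0, 0.867, -0.498, -0.001]
contact_force: [-2.9, 1.5, 1.3]
gripper_width: 0.26
```

```bash
python3 st.py M
```

```text
t 10.97 tool yaw th 0.973 pos th 0.948 r 0.0585 z 0.0678 F toolx,y -2.75 1.72 Fz 1.34 w 22.1
```

Request:
{"fn": "carry_out", "kwargs": {"moves": [[[0,0,0.6,0.076,0.002,0,-0.48],[0,0,0.6,0.076,0.002,0,-0.48],[0,0,0.6,0.076,0.002,0,-0.48],[0,0,0.6,0.076,0.002,0,-0.48]]]}}

```text
time: 11.3
tool_pos: [0.6286, 0.1011, 0.0678]
tool_rot: [-0.0, 0.81, -0.586, -0.001]
contact_force: [-2.9, 0.9, 0.5]
gripper_width: 0.261
```

```bash
python3 st.py M
```

```text
t 11.3 tool yaw th 1.183 pos th 1.155 r 0.0583 z 0.0678 F toolx,y -1.73 2.45 Fz 0.55 w 22.2
```

Request:
{"fn": "carry_out", "kwargs": {"moves": [[[0,0,0.6,0.076,0,0,-0.48],[0,0,0.6,0.076,0,0,-0.48],[0,0,0.6,0.076,0,0,-0.48],[0,0,0.6,0.076,0,0,-0.48]]]}}

```text
time: 11.63
tool_pos: [0.6315, 0.0895, 0.0677]
tool_rot: [-0.0, 0.745, -0.667, -0.001]
contact_force: [-2.5, 2.9, 0.7]
gripper_width: 0.26
```

```bash
python3 st.py M; python3 look.py w9
```

```text
t 11.63 tool yaw th 1.392 pos th 1.36 r 0.0583 z 0.0677 F toolx,y -3.19 2.14 Fz 0.71 w 22.1
11.6333 [0.6315 0.0895 0.0677] [-2.3395  2.0966  0.0025] 0.2597239916018683 [-2.48  2.93  0.71]
 sleeve [ 33. 302.] 5242 639.4 196.4 [15.  45.2] 86.1 z 0.0919
 sleeve [310. 351.] 3419 630.2 92.1 [45.1 13.9] 10.8 z 0.0923
```

Request:
{"fn": "carry_out", "kwargs": {"moves": [[[0,0,0.6,0.076,0,0,-0.48],[0,0,0.6,0.076,0,0,-0.48],[0,0,0.6,0.076,0,0,-0.48],[0,0,0.6,0.076,0,0,-0.48],[0,0,0.6,0.076,0,0,-0.48],[0,0,0.1,0.02,0,0,-0.48],[0,0,0,0,0,0,-0.48]]]}}

```text
time: 12.27
tool_pos: [0.632, 0.0732, 0.0677]
tool_rot: [0.0, -0.649, 0.761, 0.0]
contact_force: [-0.4, 1.7, 0.5]
gripper_width: 0.258
```

```bash
python3 st.py M; python3 look.py w10
```

```text
t 12.27 tool yaw th 1.659 pos th 1.639 r 0.0588 z 0.0677 F toolx,y -1.65 0.66 Fz 0.53 w 21.9
12.2667 [0.632  0.0732 0.0677] [-2.0395e+00  2.3887e+00  1.0000e-04] 0.2577474945185543 [-0.4   1.73  0.53]
 sleeve [311. 352.] 3494 631.4 75.9 [14.1 45.1] 85.2 z 0.0923
 sleeve [ 18. 381.] 3373 638.0 192.5 [14.5 44.3] 72.5 z 0.0905
 sleeve [429. 466.] 331 568.8 34.9 [16.4  7.5] 29.9 z 0.0926
```

Middle valve is at about 1.586 rad, fully open, with no bind. Now the right one.

Request:
{"fn": "carry_out", "kwargs": {"moves": [[[0,0,0,-0.1,0,0,-0.34],[0,0,0,0,0,0,-0.34],[0,0,0,0,0,-0.2,-0.34],[0,0,0,0,0,-0.4,-0.34],[0,0,0,0,0,-0.5,-0.34],[0,0,-0.3,0,0,-0.3,-0.34],[0,0,-0.7,0,0,-0.1,-0.34],[0,0,-1,0,0,0,-0.34]]]}}

```text
time: 12.98
tool_pos: [0.6344, 0.0768, 0.1307]
tool_rot: [-0.002, 0.714, -0.7, 0.002]
contact_force: [-0.0, 0.4, -0.0]
gripper_width: 0.329
```

Request:
{"fn": "carry_out", "kwargs": {"moves": [[[0,0,-1,0,0,0,-0.34],[0,0,-1,0,0,0,-0.34],[0,0,-1,0,0,0,-0.34],[0,0,-1,0,0,0,-0.34],[0,0,-1,0,0,0,-0.34],[0,0,-1,0,0,0,-0.34],[0,0,-1,0,0,0,-0.34],[0,0,-1,0,0,0,-0.34]]]}}

```text
time: 13.65
tool_pos: [0.633, 0.0768, 0.1282]
tool_rot: [-0.0, 0.911, -0.413, 0.001]
contact_force: [-1.0, 0.6, 0.5]
gripper_width: 0.328
```

Request:
{"fn": "carry_out", "kwargs": {"moves": [[[0,0,-1,0,0,0,-0.34],[0,0,-1,0,0,0,-0.34],[0,0,-1,0,0,0,-0.34],[0,0,-1,0,0,0,-0.34],[0,0,-1,0,0,0,-0.34],[0,0,-1,0,0,0,-0.34],[0,0,-1,0,0,0,-0.34],[0,0,-1,0,0,0,-0.34]]]}}

```text
time: 14.32
tool_pos: [0.633, 0.0768, 0.1282]
tool_rot: [0.0, 0.997, -0.077, 0.001]
contact_force: [0.1, -0.0, -0.1]
gripper_width: 0.33
```

```bash
python3 st.py R
```

```text
t 14.32 tool yaw th 0.085 pos th 0.465 r 0.1324 z 0.1282 F toolx,y 0.14 -0.02 Fz -0.06 w 28.0
```

Request:
{"fn": "carry_out", "kwargs": {"moves": [[[0,0,-0.97,0,0,0,-0.34],[0,0,0,-0.15,0.15,0,-0.34],[0,0,0,-0.35,0.35,0,-0.34],[0,0,0,-0.4,0.4,0,-0.34],[0,0,0,-0.35,0.35,0,-0.34],[0,0,0,-0.23,0.23,0.1,-0.34],[0,0,0,0,0,0,-0.34],[0,0,0,0,0,0,-0.34]]]}}

```text
time: 14.98
tool_pos: [0.5688, 0.0218, 0.1236]
tool_rot: [0.0, 0.999, -0.038, 0.0]
contact_force: [-0.8, 0.3, -0.6]
gripper_width: 0.331
```

Request:
{"fn": "carry_out", "kwargs": {"moves": [[[0,0,0,0,0,0,-0.34],[0,0,0,0,0,0,-0.34],[0,0,0,0,0,0,-0.34]]]}}

```text
time: 15.23
tool_pos: [0.5698, 0.0227, 0.1237]
tool_rot: [-0.0, 0.999, -0.037, 0.0]
contact_force: [-0.3, -0.7, 0.1]
gripper_width: 0.327
```

```bash
python3 st.py R;  python3 look.py w11
```

```text
t 15.23 tool yaw th 0.005 pos th 0.001 r 0.06 z 0.1237 F toolx,y -0.25 0.7 Fz 0.14 w 27.8
15.2333 [0.5698 0.0227 0.1237] [-3.1394e+00  1.1600e-01 -1.0000e-03] 0.32701874255595126 [-0.3  -0.68  0.14]
 port [164. 173.] 2842 [0.4989 0.0869 0.0151]
 port [193. 359.] 880 [ 0.4901 -0.0326  0.0163]
 sleeve [313. 177.] 621 571.0 80.5 [12.1 15. ] 35.0 z 0.0896
 sleeve [437. 176.] 2855 630.6 76.8 [14.4 45.4] 84.7 z 0.0922
 sleeve [316. 289.] 2042 568.1 21.4 [45.7 14.1] 86.4 z 0.0922
```

View pics/w11.png

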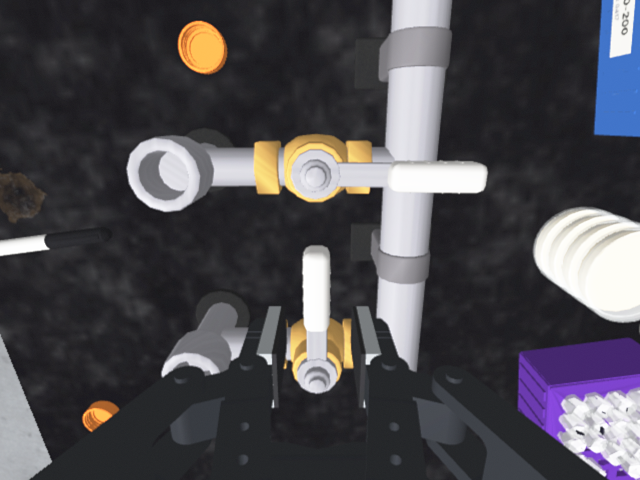

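The middle lever at (437,176) is open and in line with its valve. The right sleeve at (316,289) sits between the pads, so I'll descend and swing in smaller steps.

Request:
{"fn": "carry_out", "kwargs": {"moves": [[[0,0,0,-0.02,0,0.15,-0.34],[0,0,0,0,0,0.3,-0.34],[0,0,0,0,0,0.35,-0.34],[0,0,0,0,0,0.3,-0.34],[0,0,0,0,0,0.2,-0.34],[0,0,0,0,0,0.1,-0.34],[0,0,0,0,0,0,-0.34],[0,0,0,0,0,0,-0.4]]]}}

```text
time: 15.95
tool_pos: [0.5684, 0.0223, 0.0672]
tool_rot: [-0.0, 0.999, -0.037, -0.0]
contact_force: [-0.4, -0.6, -0.2]
gripper_width: 0.304
```

Request:
{"fn": "carry_out", "kwargs": {"moves": [[[0,0,0,0,0,0,-0.48],[0,0,0,0,0,0,-0.48],[0,0,0.3,0.04,0.002,0,-0.48],[0,0,0.6,0.076,0.002,0,-0.48],[0,0,0.6,0.076,0.002,0,-0.48],[0,0,0.6,0.076,0.002,0,-0.48]]]}}

```text
time: 16.45
tool_pos: [0.5789, 0.0206, 0.068]
tool_rot: [0.0, 0.992, -0.13, -0.0]
contact_force: [-3.8, 0.6, 1.4]
gripper_width: 0.262
```

```bash
python3 st.py R
```

```text
t 16.45 tool yaw th 0.191 pos th 0.156 r 0.0593 z 0.068 F toolx,y -3.78 0.43 Fz 1.45 w 22.3
```

Request:
{"fn": "carry_out", "kwargs": {"moves": [[[0,0,0.6,0.076,0.002,0,-0.48]]]}}

```text
time: 16.53
tool_pos: [0.5818, 0.0197, 0.068]
tool_rot: [0.0, 0.988, -0.155, -0.0]
contact_force: [-2.6, 0.5, 1.4]
gripper_width: 0.259
```

Request:
{"fn": "carry_out", "kwargs": {"moves": [[[0,0,0.6,0.076,0.002,0,-0.48]]]}}

```text
time: 16.62
tool_pos: [0.5847, 0.0187, 0.068]
tool_rot: [-0.0, 0.983, -0.181, -0.0]
contact_force: [-2.5, 0.2, 0.8]
gripper_width: 0.263
```

```bash
python3 st.py R
```

```text
t 16.62 tool yaw th 0.295 pos th 0.259 r 0.0591 z 0.068 F toolx,y -2.41 0.68 Fz 0.78 w 22.4
```

Request:
{"fn": "carry_out", "kwargs": {"moves": [[[0,0,0.6,0.076,0.002,0,-0.48]]]}}

```text
time: 16.7
tool_pos: [0.5875, 0.0176, 0.068]
tool_rot: [-0.0, 0.978, -0.207, -0.0]
contact_force: [-2.9, 0.4, 0.5]
gripper_width: 0.262
```

Request:
{"fn": "carry_out", "kwargs": {"moves": [[[0,0,0.6,0.076,0.002,0,-0.48]]]}}

```text
time: 16.78
tool_pos: [0.5902, 0.0164, 0.068]
tool_rot: [-0.0, 0.973, -0.233, -0.0]
contact_force: [-2.0, 0.5, 0.1]
gripper_width: 0.265
```

```bash
python3 st.py R
```

```text
t 16.78 tool yaw th 0.4 pos th 0.362 r 0.059 z 0.068 F toolx,y -1.97 0.48 Fz 0.14 w 22.5
```

Request:
{"fn": "carry_out", "kwargs": {"moves": [[[0,0,0.6,0.076,0.002,0,-0.48]]]}}

```text
time: 16.87
tool_pos: [0.5929, 0.015, 0.0679]
tool_rot: [-0.0, 0.966, -0.258, -0.0]
contact_force: [-2.7, 1.2, 1.1]
gripper_width: 0.263
```

Request:
{"fn": "carry_out", "kwargs": {"moves": [[[0,0,0.6,0.076,0.002,0,-0.48]]]}}

```text
time: 16.95
tool_pos: [0.5955, 0.0135, 0.068]
tool_rot: [-0.0, 0.959, -0.283, -0.0]
contact_force: [-1.9, 0.5, 0.9]
gripper_width: 0.256
```

```bash
python3 st.py R
```

```text
t 16.95 tool yaw th 0.505 pos th 0.465 r 0.0589 z 0.068 F toolx,y -1.89 0.61 Fz 0.95 w 21.8
```

Request:
{"fn": "carry_out", "kwargs": {"moves": [[[0,0,0.6,0.076,0.002,0,-0.48]]]}}

```text
time: 17.03
tool_pos: [0.5981, 0.0118, 0.068]
tool_rot: [-0.0, 0.951, -0.308, -0.0]
contact_force: [-2.2, 2.8, 0.7]
gripper_width: 0.258
```

Request:
{"fn": "carry_out", "kwargs": {"moves": [[[0,0,0.6,0.076,0.002,0,-0.48]]]}}

```text
time: 17.12
tool_pos: [0.6006, 0.01, 0.068]
tool_rot: [-0.0, 0.943, -0.333, -0.0]
contact_force: [-1.3, 0.9, 0.7]
gripper_width: 0.263
```

```bash
python3 st.py R
```

```text
t 17.12 tool yaw th 0.609 pos th 0.568 r 0.0588 z 0.068 F toolx,y -1.6 0.07 Fz 0.69 w 22.4
```

Request:
{"fn": "carry_out", "kwargs": {"moves": [[[0,0,0.6,0.076,0.002,0,-0.48]]]}}

```text
time: 17.2
tool_pos: [0.6029, 0.0081, 0.068]
tool_rot: [-0.0, 0.934, -0.357, -0.0]
contact_force: [-1.6, 2.3, 0.5]
gripper_width: 0.259
```

Request:
{"fn": "carry_out", "kwargs": {"moves": [[[0,0,0.6,0.076,0.002,0,-0.48]]]}}

```text
time: 17.28
tool_pos: [0.6052, 0.0061, 0.068]
tool_rot: [-0.001, 0.924, -0.382, -0.0]
contact_force: [-0.9, 2.2, 1.0]
gripper_width: 0.259
```

```bash
python3 st.py R
```

```text
t 17.28 tool yaw th 0.714 pos th 0.671 r 0.0587 z 0.068 F toolx,y -2.16 -0.94 Fz 0.98 w 22.0
```

Request:
{"fn": "carry_out", "kwargs": {"moves": [[[0,0,0.6,0.076,0.002,0,-0.48]]]}}

```text
time: 17.37
tool_pos: [0.6073, 0.004, 0.068]
tool_rot: [-0.001, 0.914, -0.406, -0.0]
contact_force: [-0.9, 2.9, 0.1]
gripper_width: 0.26
```

Request:
{"fn": "carry_out", "kwargs": {"moves": [[[0,0,0.6,0.076,0.002,0,-0.48]]]}}

```text
time: 17.45
tool_pos: [0.6094, 0.0017, 0.068]
tool_rot: [-0.001, 0.903, -0.43, -0.0]
contact_force: [-0.8, 2.0, 0.6]
gripper_width: 0.259
```

```bash
python3 st.py R; python3 look.py w12
```

```text
t 17.45 tool yaw th 0.819 pos th 0.775 r 0.0586 z 0.068 F toolx,y -2.04 -0.65 Fz 0.57 w 22.0
17.45 [0.6094 0.0017 0.068 ] [-2.8354e+00  1.3493e+00  2.0000e-04] 0.2590656703086916 [-0.78  1.99  0.57]
 port [ 26. 403.] 2289 [0.5003 0.0855 0.0149]
 sleeve [187. 182.] 5620 631.2 76.3 [14.8 44.3] 86.0 z 0.0923
 sleeve [ 90. 302.] 618 572.4 79.9 [12.6 12.4] 71.7 z 0.0908
 sleeve [310. 353.] 3296 606.1 3.1 [44.4 13.6] 44.7 z 0.0924
```

View pics/w12.png

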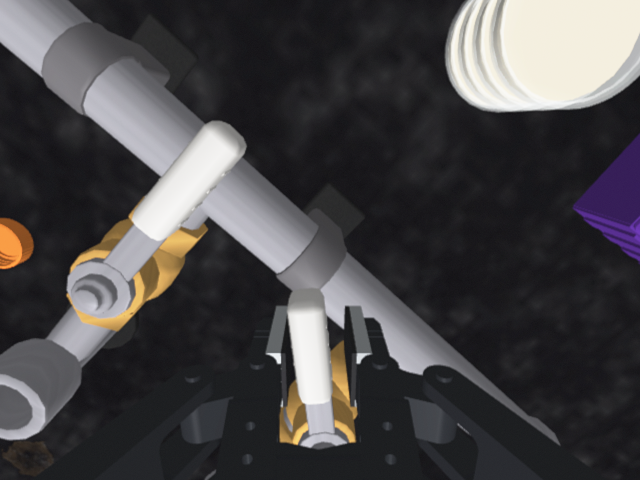

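The lever at (310,353) is at 0.72 rad and still light. Continuing one row at a time.

Request:
{"fn": "carry_out", "kwargs": {"moves": [[[0,0,0.6,0.076,0.002,0,-0.48]]]}}

```text
time: 17.58
tool_pos: [0.6109, -0.0002, 0.0679]
tool_rot: [-0.001, 0.892, -0.452, -0.001]
contact_force: [-4.4, 6.3, 3.5]
gripper_width: 0.259
```

Request:
{"fn": "carry_out", "kwargs": {"moves": [[[0,0,0.6,0.076,0.002,0,-0.48]]]}}

```text
time: 17.67
tool_pos: [0.6115, -0.0014, 0.0677]
tool_rot: [-0.001, 0.88, -0.476, -0.003]
contact_force: [-7.9, 11.7, 6.6]
gripper_width: 0.26
```

```bash
python3 st.py R
```

```text
t 17.67 tool yaw th 0.922 pos th 0.84 r 0.0582 z 0.0677 F toolx,y -14.18 0.21 Fz 6.59 w 22.1
```

Request:
{"fn": "carry_out", "kwargs": {"moves": [[[0,0,0.6,0.076,0.002,0,-0.48]]]}}

```text
time: 17.75
tool_pos: [0.6119, -0.0025, 0.0675]
tool_rot: [-0.002, 0.867, -0.499, -0.005]
contact_force: [-12.9, 16.6, 8.7]
gripper_width: 0.259
```

```bash
python3 st.py R
```

```text
t 17.75 tool yaw th 0.975 pos th 0.859 r 0.0578 z 0.0675 F toolx,y -20.94 2.86 Fz 8.74 w 22.0
```

The force rose to 14 and then 21 N (limit 40), while lever travel slowed at about 0.78 rad. The right valve is the seized one. I'll back off at once and take it back to shut with the other finger.

Request:
{"fn": "carry_out", "kwargs": {"moves": [[[0,0,-0.6,-0.076,0.002,0,-0.48],[0,0,-0.6,-0.076,0.002,0,-0.48],[0,0,-0.6,-0.076,0.002,0,-0.48],[0,0,-0.6,-0.076,0.002,0,-0.48],[0,0,-0.6,-0.076,0.002,0,-0.48],[0,0,-0.6,-0.076,0.002,0,-0.48]]]}}

```text
time: 18.25
tool_pos: [0.6034, 0.0072, 0.0681]
tool_rot: [0.0, 0.935, -0.355, 0.001]
contact_force: [1.3, -2.0, -0.9]
gripper_width: 0.261
```

```bash
python3 st.py R
```

```text
t 18.25 tool yaw th 0.655 pos th 0.636 r 0.0584 z 0.0681 F toolx,y 2.29 0.62 Fz -0.87 w 22.2
```

Request:
{"fn": "carry_out", "kwargs": {"moves": [[[0,0,-0.6,-0.076,0.002,0,-0.48],[0,0,-0.6,-0.076,0.002,0,-0.48],[0,0,-0.6,-0.076,0.002,0,-0.48],[0,0,-0.6,-0.076,0.002,0,-0.48],[0,0,-0.6,-0.076,0.002,0,-0.48],[0,0,-0.6,-0.076,0.002,0,-0.48]]]}}

```text
time: 18.75
tool_pos: [0.5882, 0.0167, 0.0681]
tool_rot: [0.001, 0.979, -0.204, 0.001]
contact_force: [0.2, -2.0, -1.7]
gripper_width: 0.256
```

```bash
python3 st.py R
```

```text
t 18.75 tool yaw th 0.342 pos th 0.328 r 0.0584 z 0.0681 F toolx,y 0.95 1.81 Fz -1.68 w 21.8
```

Request:
{"fn": "carry_out", "kwargs": {"moves": [[[0,0,-0.6,-0.076,0.002,0,-0.48],[0,0,-0.6,-0.076,0.002,0,-0.48],[0,0,-0.6,-0.076,0.002,0,-0.48],[0,0,-0.6,-0.076,0.002,0,-0.48],[0,0,-0.6,-0.076,0.002,0,-0.48]]]}}

```text
time: 19.17
tool_pos: [0.5738, 0.021, 0.0682]
tool_rot: [0.001, 0.997, -0.075, 0.001]
contact_force: [1.7, -1.3, -0.9]
gripper_width: 0.259
```

```bash
python3 st.py R; python3 look.py w13
```

```text
t 19.17 tool yaw th 0.08 pos th 0.071 r 0.0588 z 0.0682 F toolx,y 1.84 1.01 Fz -0.92 w 22.0
19.1667 [0.5738 0.021  0.0682] [ 3.1314 -0.234   0.0046] 0.258530169176916 [ 1.67 -1.27 -0.92]
 port [ 82. 206.] 5762 [0.4993 0.0869 0.0151]
 sleeve [464. 184.] 6012 630.6 76.6 [14.9 45.5] 85.4 z 0.0922
 sleeve [287. 196.] 1345 572.2 81.3 [14.4 14.8] 83.0 z 0.0883
 sleeve [327. 346.] 3873 576.7 20.1 [45.8 14.3] 77.8 z 0.0922
```

Request:
{"fn": "carry_out", "kwargs": {"moves": [[[0,0,-0.6,-0.076,0.002,0,-0.48],[0,0,-0.6,-0.076,0.002,0,-0.48],[0,0,-0.3,-0.038,0,0,-0.48],[0,0,0,0,0,0,-0.48]]]}}

```text
time: 19.55
tool_pos: [0.566, 0.0221, 0.0681]
tool_rot: [0.0, 1.0, -0.011, 0.001]
contact_force: [1.3, -0.9, 1.5]
gripper_width: 0.255
```

```bash
python3 st.py R; python3 look.py w14
```

```text
t 19.55 tool yaw th -0.048 pos th -0.062 r 0.0593 z 0.0681 F toolx,y 1.34 0.9 Fz 1.5 w 21.6
19.55 [0.566  0.0221 0.0681] [ 3.1407 -0.0342  0.0032] 0.2545514036244501 [ 1.32 -0.93  1.5 ]
 port [120. 180.] 5911 [0.499  0.087  0.0151]
 sleeve [332. 196.] 1387 572.2 81.3 [14.4 14.8] 89.0 z 0.0883
 sleeve [506. 206.] 5826 630.5 76.7 [14.7 46.1] 85.6 z 0.0921
 sleeve [327. 347.] 3810 569.0 21.3 [45.4 14.3] 85.2 z 0.0922
```

The right lever is back at θ≈0 (±0.015). I'll release, rise and go above the rack to look at the stopper.

Request:
{"fn": "carry_out", "kwargs": {"moves": [[[0,0,0,0.1,0,0,-0.34],[0,0,0,0,0,0,-0.34],[0,0,0,0,0,-0.2,-0.34],[0,0,0,0,0,-0.5,-0.34],[0,0,0,0,0,-0.8,-0.34],[0,0,0,0,0,-0.9,0],[0,0,0,0,0,-0.6,0],[0,0,0,0,0,-0.3,0]]]}}

```text
time: 20.27
tool_pos: [0.5714, 0.0223, 0.2047]
tool_rot: [0.0, 1.0, -0.011, 0.004]
contact_force: [0.2, -0.3, -0.0]
gripper_width: 0.5
```

```bash
python3 st.py R; python3 look.py w15
```

```text
t 20.27 tool yaw th -0.047 pos th 0.028 r 0.0598 z 0.2047 F toolx,y 0.23 0.26 Fz -0.02 w 42.5
20.2667 [0.5714 0.0223 0.2047] [ 3.141  -0.0343  0.0111] 0.4995494466785085 [ 0.22 -0.26 -0.02]
 port [210. 152.] 1387 [0.4985 0.0868 0.0152]
 port [217. 305.] 1030 [ 0.4903 -0.0316  0.0152]
 sleeve [402. 165.] 1282 630.6 76.3 [13.5 45.1] 85.7 z 0.0923
 sleeve [314. 243.] 979 568.7 21.0 [44.1 13.2] 84.9 z 0.0924
```

Request:
{"fn": "carry_out", "kwargs": {"moves": [[[0,0,0,-0.16,0.27,0,0],[0,0,0,-0.33,0.54,0,0],[0,0,0,-0.49,0.81,0,0],[0,0,0,-0.57,0.95,0,0],[0,0,0,-0.57,0.95,0,0],[0,0,0,-0.57,0.95,0,0],[0,0,0,-0.49,0.81,0,0],[0,0,0,-0.41,0.68,0,0]]]}}

```text
time: 20.98
tool_pos: [0.4215, -0.2073, 0.1962]
tool_rot: [-0.001, 1.0, -0.012, -0.002]
contact_force: [1.6, 0.3, 0.0]
gripper_width: 0.5
```

Request:
{"fn": "carry_out", "kwargs": {"moves": [[[0,0,0,-0.29,0.47,0,0],[0,0,0,-0.2,0.34,0,0],[0,0,0,0,0,0,0],[0,0,0,0,0,0,0],[0,0,0,0,0,0,0],[0,0,0,0,0,0,0],[0,0,0,0,0,0,0]]]}}

```text
time: 21.57
tool_pos: [0.4048, -0.2372, 0.1988]
tool_rot: [-0.0, 1.0, -0.01, -0.0]
contact_force: [0.0, 0.8, -0.6]
gripper_width: 0.503
```

```bash
python3 look.py w16
```

```text
21.5667 [ 0.4048 -0.2372  0.1988] [-3.1407e+00  3.1900e-02  1.1000e-03] 0.5025910357646796 [ 0.04  0.77 -0.62]
 sleeve [632.  89.] 610 604.8 -136.6 [ 8.5 28.8] 10.2 z 0.0892
```

View pics/w16.png

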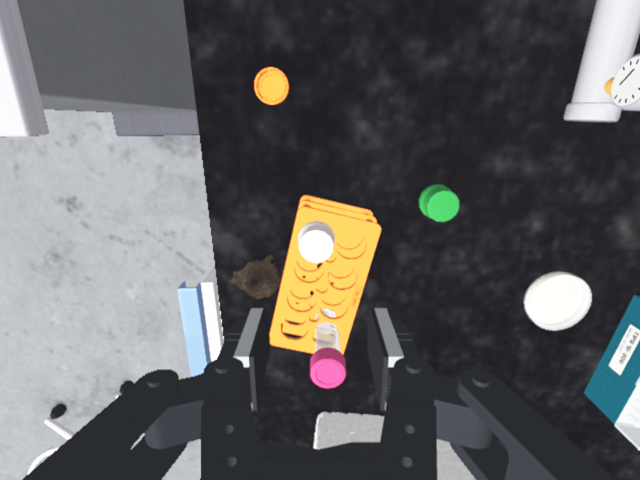

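View pics/w15.png

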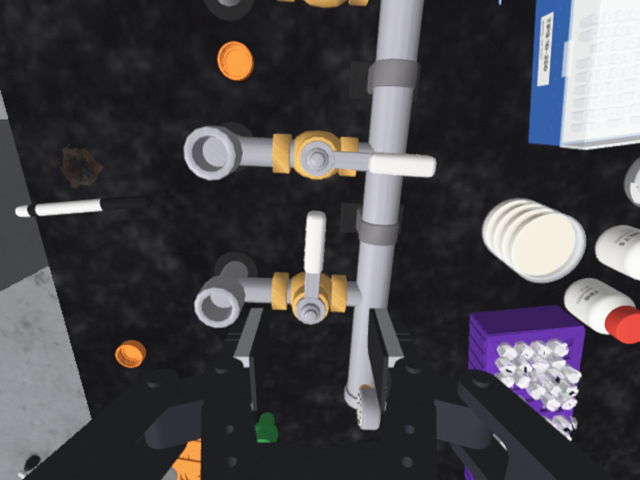

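w16 shows the white stopper head at (316,241) and the pink-capped tube at (327,367). In w15 the right lever is shut and the middle one is open. I'll measure the stopper.

```bash
cat > stp.py <<'E'
import sys
from h import *
f=dict(np.load(sys.argv[1]+".npz")); T=f["T"]; hsv=cv2.cvtColor(f["frame"],cv2.COLOR_RGB2HSV); P=cloud(f,T)
x,y,z=P[...,0],P[...,1],P[...,2]
m=((hsv[...,1]<50)&(hsv[...,2]>170)&(x>.36)&(x<.44)&(y>-.28)&(y<-.2)&(z>.06)&(z<.09)).astype(np.uint8)
k,l,st,c=cv2.connectedComponentsWithStats(m); i=1+np.argmax(st[1:,4]); q=P[l==i]; top=q[:,2]>np.percentile(q[:,2],60)-.003
print(c[i],st[i,4],"zmed",np.median(q[:,2]))
cs,_=cv2.findContours(((l==i)&(z>.0735)).astype(np.uint8),0,2); cc=max(cs,key=cv2.contourArea); (u,v),r=cv2.minEnclosingCircle(cc)
print("px",u,v,r,"ray@.076",ray(f,T,u,v,.076).round(4)," topcentroid",q[q[:,2]>.0735].mean(0).round(4), "rmm",r/370*(np.median(f['z_map'][l==i]))*1000)
o=((hsv[...,0]>5)&(hsv[...,0]<20)&(hsv[...,1]>120)&(abs(z-.052)<.004)&(x<.5)).astype(np.uint8)
pts=P[o>0][:,:2].astype(np.float32)*1000; print("rack",cv2.minAreaRect(pts))
E
python3 stp.py w16
```

```text
[315.96434783 241.54608696] 1150 zmed 0.07688019275655045
px 316.0 244.5 17.585603713989258 ray@.076 [ 0.4026 -0.2418  0.076 ]  topcentroid [ 0.4026 -0.2417  0.077 ] rmm 13.327964
rack ((406.15374755859375, -287.91949462890625), (131.94813537597656, 69.82850646972656), 75.45881652832031)
```

The stopper is at (.4026,-.2418) with a head radius of 13.3 mm. In the rack frame that is (15,-44) mm, which matches the given position. I'll descend most of the way.

Request:
{"fn": "carry_out", "kwargs": {"moves": [[[0,0,0,-0.02,0.04,0.2,0],[0,0,0,-0.02,0.04,0.5,0],[0,0,0,-0.02,0.04,0.7,0],[0,0,0,0,0,0.7,0],[0,0,0,0,0,0.5,0],[0,0,0,0,0,0.3,0],[0,0,0,0,0,0.1,0],[0,0,0,0,0,0,0]]]}}

```text
time: 22.28
tool_pos: [0.4017, -0.2423, 0.0784]
tool_rot: [-0.001, 1.0, -0.011, -0.001]
contact_force: [0.2, -0.2, -0.0]
gripper_width: 0.499
```

Request:
{"fn": "carry_out", "kwargs": {"moves": [[[0,0,0,0,0,0,0],[0,0,0,0,0,0,0],[0,0,0,0,0,0,0],[0,0,0,0,0,0,0]]]}}

```text
time: 22.62
tool_pos: [0.4028, -0.2434, 0.0806]
tool_rot: [0.001, 1.0, -0.011, 0.001]
contact_force: [-0.5, -0.2, -1.1]
gripper_width: 0.503
```

```bash
python3 look.py w17; python3 stp.py w17
```

```text
22.6167 [ 0.4028 -0.2434  0.0806] [ 3.1399e+00 -3.4200e-02  2.9000e-03] 0.5028465852860744 [-0.49 -0.18 -1.12]
[318.05202662 306.00695705] 3306 zmed 0.07688746880589643
px 318.2978820800781 312.6595764160156 29.234512329101562 ray@.076 [ 0.4025 -0.2415  0.076 ]  topcentroid [ 0.4025 -0.2413  0.077 ] rmm 13.169734
rack ((407.0757141113281, -285.0003967285156), (126.11666107177734, 69.86995697021484), 75.3021469116211)
```

View pics/w17.png

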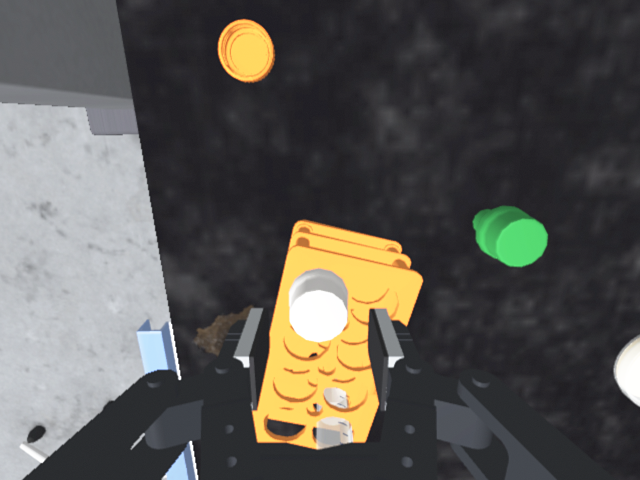

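The stopper at (318,312) is centred between the pads. I'll descend the last 25 mm and grip.

Request:
{"fn": "carry_out", "kwargs": {"moves": [[[0,0,0,0,-0.02,0.1,0],[0,0,0,0,-0.02,0.2,0],[0,0,0,0,0,0.2,0],[0,0,0,0,0,0.12,0],[0,0,0,0,0,0,0],[0,0,0,0,0,0,0],[0,0,0,0,0,0,0]]]}}

```text
time: 23.25
tool_pos: [0.4021, -0.2413, 0.0544]
tool_rot: [-0.0, 1.0, -0.011, -0.0]
contact_force: [0.1, -0.5, 0.0]
gripper_width: 0.504
```

Request:
{"fn": "carry_out", "kwargs": {"moves": [[[0,0,0,0,0,0,-0.25],[0,0,0,0,0,0,-0.3],[0,0,0,0,0,0,-0.5],[0,0,0,0,0,0,-1],[0,0,0,0,0,0,-1],[0,0,0,0,0,0,-1]]]}}

```text
time: 23.75
tool_pos: [0.4027, -0.2416, 0.0554]
tool_rot: [0.0, 1.0, -0.011, 0.001]
contact_force: [-0.1, 0.5, 5.4]
gripper_width: 0.299
```

```bash
python3 look.py w18; python3 stp.py w18
```

```text
23.75 [ 0.4027 -0.2416  0.0554] [ 3.1406e+00 -3.4200e-02  1.9000e-03] 0.2991113956555716 [-0.13  0.49  5.38]
[318.04993313 339.88296924] 4486 zmed 0.07680178093967302
px 318.0 349.0833435058594 34.457908630371094 ray@.076 [ 0.4022 -0.2417  0.076 ]  topcentroid [ 0.4023 -0.2411  0.077 ] rmm 13.355918
rack ((410.99853515625, -270.8461608886719), (96.8884506225586, 69.85202026367188), 75.6216049194336)
```

View pics/w18.png

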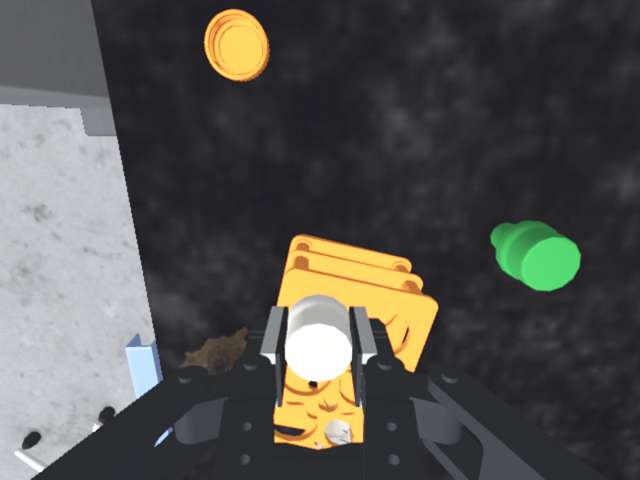

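The head is gripped at 25.4 mm opening, at (318,340) between the pads. Lifting.

Request:
{"fn": "carry_out", "kwargs": {"moves": [[[0,0,0,0,0,-0.1,-1],[0,0,0,0,0,-0.3,-1],[0,0,0,0,0,-0.5,-1],[0,0,0,0,0,-0.7,-1],[0,0,0,0,0,-0.6,-1],[0,0,0,0,0,-0.3,-1],[0,0,0,0,0,-0.1,-1],[0,0,0,0,0,0,-1]]]}}

```text
time: 24.47
tool_pos: [0.4023, -0.2415, 0.1595]
tool_rot: [0.001, 1.0, -0.011, 0.001]
contact_force: [0.3, 0.4, -0.4]
gripper_width: 0.302
```

Request:
{"fn": "carry_out", "kwargs": {"moves": [[[0,0,0,0.08,-0.21,0,-1],[0,0,0,0.17,-0.42,0,-1],[0,0,0,0.25,-0.63,0,-1],[0,0,0,0.29,-0.74,0,-1],[0,0,0,0.29,-0.74,0,-1],[0,0,0,0.29,-0.74,0,-1],[0,0,0,0.25,-0.63,0,-1],[0,0,0,0.21,-0.53,0,-1]]]}}

```text
time: 25.13
tool_pos: [0.4783, -0.0545, 0.156]
tool_rot: [-0.001, 1.0, -0.01, -0.002]
contact_force: [-0.3, 0.2, -0.8]
gripper_width: 0.307
```

Request:
{"fn": "carry_out", "kwargs": {"moves": [[[0,0,0,0.15,-0.37,0,-1],[0,0,0,0.1,-0.28,0,-1],[0,0,0,0,0,0,-1],[0,0,0,0,0,0,-1],[0,0,0,0,0,0,-1],[0,0,0,0,0,0,-1],[0,0,0,0,0,0,-1],[0,0,0,0,0,0,-1]]]}}

```text
time: 25.8
tool_pos: [0.4897, -0.0322, 0.1585]
tool_rot: [0.0, 1.0, -0.012, 0.0]
contact_force: [0.8, 0.8, 0.1]
gripper_width: 0.301
```

```bash
python3 look.py w19; python3 - <<'E'
from h import *
for n in("scene","side"):
    f,T,s=take(n); np.savez(n+"1.npz",T=T,**f); im=f["frame"][:,:,::-1]
    cv2.imwrite(f"pics/{n}1c.png",cv2.resize(im[160:340,230:430],None,fx=3.5,fy=3.2))
E
```

```text
25.8 [ 0.4897 -0.0322  0.1585] [ 3.1413e+00 -3.6300e-02  1.0000e-04] 0.3006743732843751 [0.76 0.8  0.14]
 port [328.  49.] 2500 [0.4973 0.0861 0.0151]
 port [318. 260.] 1573 [ 0.4893 -0.0318  0.0151]
 sleeve [470.  57.] 791 572.0 81.5 [15.1 15.2] 25.5 z 0.0881
 sleeve [583.  64.] 2846 630.4 76.4 [14.5 46.7] 85.1 z 0.092
 sleeve [454. 173.] 2153 568.8 20.5 [45.5 14.9] 85.9 z 0.092
 sleeve [436. 270.] 368 563.7 -38.3 [13.9 15.3] 68.1 z 0.089
 sleeve [498. 387.] 354 611.5 -121.5 [15.3  9.6] 6.3 z 0.0959
```

View pics/w19.png

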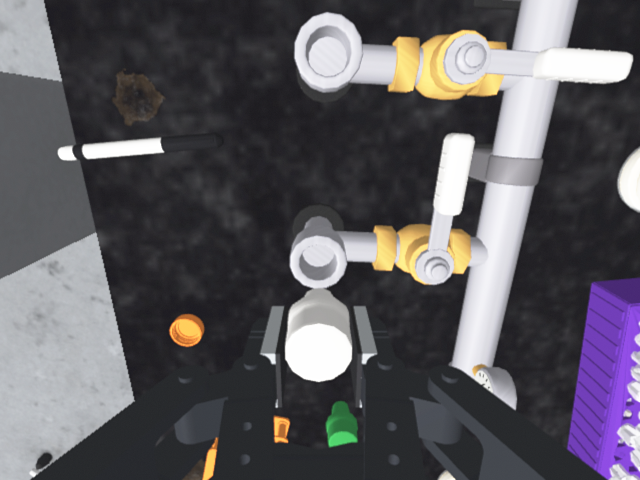

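View pics/scene1c.png

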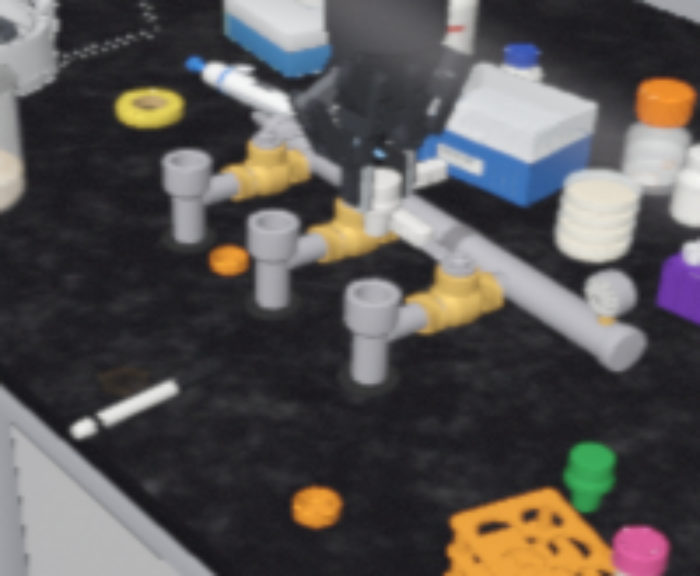

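View pics/side1c.png

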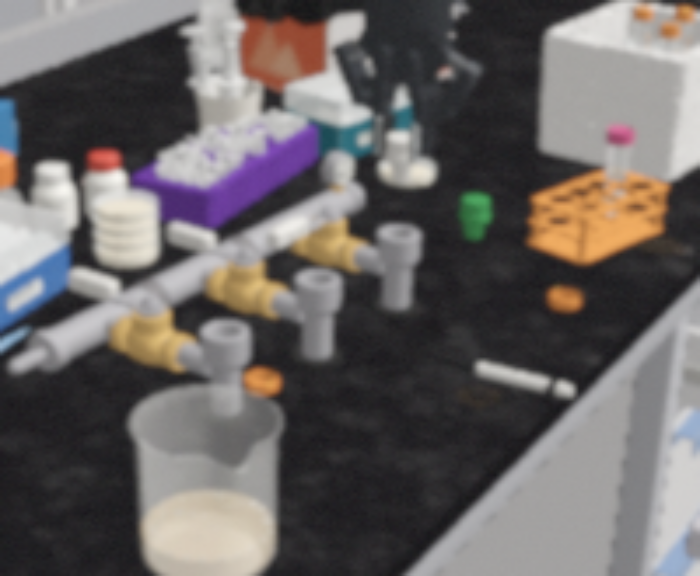

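The stopper is held upright and the right port rim fits at (.4893,-.0318), 0.5 mm from the tool axis. In the side view the other caps and the green plug are undisturbed. I'll lower to just above the rim.

Request:
{"fn": "carry_out", "kwargs": {"moves": [[[0,0,0,0,0,0.1,-1],[0,0,0,0,0,0.3,-1],[0,0,0,0,0,0.4,-1],[0,0,0,0,0,0.3,-1],[0,0,0,0,0,0.1,-1],[0,0,0,0,0,0,-1],[0,0,0,0,0,0,-1],[0,0,0,0,0,0,-1]]]}}

```text
time: 26.62
tool_pos: [0.4904, -0.0316, 0.1112]
tool_rot: [0.0, 1.0, -0.011, 0.001]
contact_force: [0.4, 0.6, -0.5]
gripper_width: 0.302
```

```bash
python3 look.py w20; python3 - <<'E'
from h import *
for n in("scene","side"):
    f,T,s=take(n); np.savez(n+"2.npz",T=T,**f); im=f["frame"][:,:,::-1]
    cv2.imwrite(f"pics/{n}2c.png",cv2.resize(im[180:300,270:410],None,fx=5,fy=5))
E
```

```text
26.6167 [ 0.4904 -0.0316  0.1112] [ 3.1412e+00 -3.4100e-02  1.8000e-03] 0.3019136689749403 [ 0.39  0.65 -0.52]
 port [330.  40.] 3364 [0.4973 0.0851 0.0146]
 port [316. 280.] 1487 [ 0.4894 -0.0317  0.0152]
 sleeve [514.  40.] 1371 572.0 81.4 [15.6 15.1] 0.9 z 0.0881
 sleeve [620.  48.] 1571 616.3 77.6 [14.7 19.2] 85.9 z 0.0911
 sleeve [489. 188.] 3584 568.4 20.5 [45.6 14.4] 84.7 z 0.092
 sleeve [462. 306.] 569 563.1 -38.2 [13.6 14.7] 42.0 z 0.0884
```

View pics/scene2c.png

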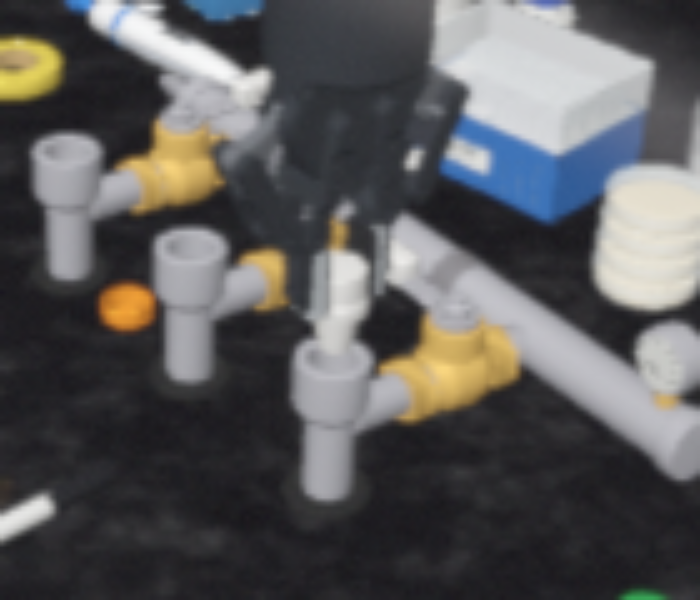

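View pics/side2c.png

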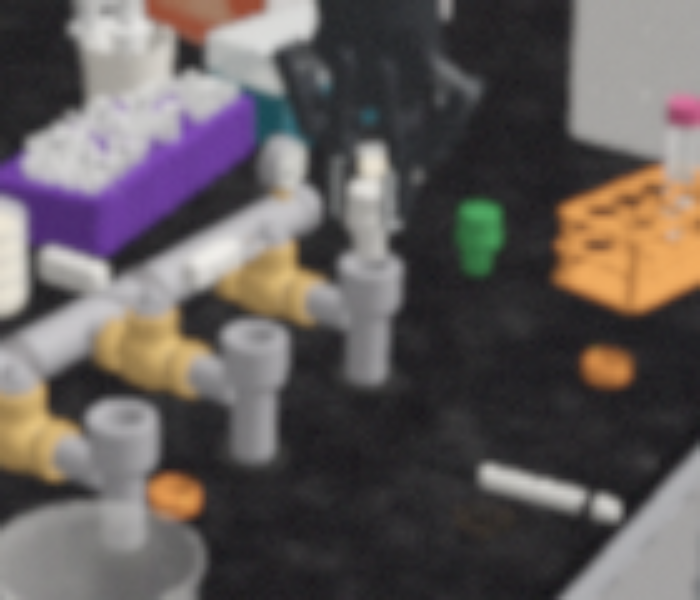

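Both views show the plug above the rim, but the scene view hints at a small offset to the right. I'll quantify it.

```bash
python3 - <<'E'
from h import *
for n,ur in(("scene",(325,350)),("side",(335,355))):
    f=dict(np.load(n+"2.npz")); T=f["T"]; P=cloud(f,T); z=P[...,2]; x=P[...,0];y=P[...,1]; K=f["K"]
    hsv=cv2.cvtColor(f["frame"],cv2.COLOR_RGB2HSV); V=hsv[...,2]; S=hsv[...,1]
    reg=(abs(x-.488)<.035)&(abs(y+.032)<.035)
    for nm,m in (("stopper",reg&(z>.094)&(z<.108)&(V>150)&(S<60)),("socket",reg&(z>.06)&(z<.08))):
        for zl,zh in ((.06,.067),(.067,.074),(.074,.08)) if nm=="socket" else ((.094,.099),(.099,.104),(.104,.108)):
            mm=m&(z>zl)&(z<zh); v,u=np.nonzero(mm)
            if len(u)<5: print(n,nm,zl,len(u)); continue
            # per-row edges midpoint
            mids=[((u[v==r].min()+u[v==r].max())/2,r,u[v==r].max()-u[v==r].min()+1) for r in np.unique(v)]
            mids=np.array(mids); print(n,nm,zl,mids.mean(0).round(2))
    for zc in(.062,.07,.077,.0965,.102,.106):
        p=np.linalg.inv(T)@np.array([.487,-.032,zc,1]); uv=K@p[:3]/p[2]; print('  vertical line ref z',zc,uv[:2].round(2))
    print('mm/px',p[2]/K[0,0]*1000)
    im=f["frame"]
    for r in range(225,262) if n=="scene" else range(222,245): print(r,V[r,ur[0]:ur[1]].tolist())
E
```

```text
scene stopper 0.094 [335.17 247.     4.  ]
scene stopper 0.099 [335.33 245.     5.  ]
scene stopper 0.104 4
scene socket 0.06 [334.88 259.25   9.25]
scene socket 0.067 [334.3 255.5   8.6]
scene socket 0.074 [334.83 253.    11.11]
  vertical line ref z 0.062 [335.58 257.81]
  vertical line ref z 0.07 [335.7  255.03]
  vertical line ref z 0.077 [335.82 252.59]
  vertical line ref z 0.0965 [336.13 245.68]
  vertical line ref z 0.102 [336.22 243.71]
  vertical line ref z 0.106 [336.29 242.27]
mm/px 2.3178412876976893
225 [56, 53, 55, 57, 56, 60, 63, 61, 57, 54, 65, 130, 181, 170, 114, 58, 53, 53, 65, 107, 128, 130, 109, 149, 184]
226 [55, 56, 54, 54, 56, 57, 62, 60, 57, 54, 65, 135, 182, 173, 118, 61, 53, 55, 55, 77, 132, 149, 126, 168, 193]
227 [54, 55, 57, 54, 55, 57, 62, 59, 55, 55, 67, 133, 168, 156, 106, 58, 54, 52, 53, 64, 118, 145, 126, 166, 193]
228 [54, 58, 61, 60, 55, 58, 62, 58, 61, 60, 85, 140, 171, 146, 85, 54, 53, 50, 53, 63, 116, 143, 131, 193, 206]
229 [74, 58, 56, 56, 54, 54, 57, 58, 60, 71, 112, 169, 181, 149, 95, 64, 56, 53, 53, 64, 114, 132, 127, 200, 220]
230 [148, 1
[... 5930 characters left out ...]
6, 38]
238 [170, 165, 148, 127, 119, 123, 123, 125, 127, 132, 143, 151, 159, 161, 143, 92, 47, 39, 37, 34]
239 [165, 165, 154, 134, 122, 122, 122, 123, 127, 134, 142, 152, 159, 160, 140, 89, 49, 36, 39, 36]
240 [149, 152, 146, 133, 124, 120, 122, 124, 126, 133, 143, 151, 157, 155, 130, 79, 42, 37, 37, 33]
241 [135, 138, 138, 131, 126, 120, 120, 121, 125, 132, 143, 150, 152, 142, 106, 63, 37, 33, 34, 33]
242 [126, 127, 130, 135, 132, 121, 117, 121, 123, 128, 135, 140, 136, 114, 74, 43, 36, 33, 34, 32]
243 [116, 120, 125, 136, 137, 123, 116, 118, 121, 126, 131, 132, 117, 81, 48, 37, 38, 37, 31, 34]
244 [98, 104, 113, 127, 132, 121, 118, 120, 124, 131, 140, 140, 117, 73, 45, 41, 41, 38, 35, 37]
```

The plug axis matches the socket axis within about 1 mm in both views. I'll shift -0.6 mm in x and insert slowly.

Request:
{"fn": "carry_out", "kwargs": {"moves": [[[0,0,0,-0.015,0,0.1,-1],[0,0,0,0,0,0.1,-1],[0,0,0,0,0,0.1,-1],[0,0,0,0,0,0.1,-1],[0,0,0,0,0,0,-1]]]}}

```text
time: 27.18
tool_pos: [0.4884, -0.0313, 0.0931]
tool_rot: [-0.0, 1.0, -0.011, -0.001]
contact_force: [-0.7, 0.6, -1.2]
gripper_width: 0.305
```

Request:
{"fn": "carry_out", "kwargs": {"moves": [[[0,0,0,0,0,0.1,-1],[0,0,0,0,0,0.05,-1],[0,0,0,0,0,0,-1]]]}}

```text
time: 27.43
tool_pos: [0.4889, -0.0314, 0.0878]
tool_rot: [-0.0, 1.0, -0.011, -0.001]
contact_force: [-0.3, 0.2, -0.4]
gripper_width: 0.303
```

Request:
{"fn": "carry_out", "kwargs": {"moves": [[[0,0,0,0,0,0.04,-1],[0,0,0,0,0,0,-1]]]}}

```text
time: 27.6
tool_pos: [0.4892, -0.0315, 0.0867]
tool_rot: [-0.0, 1.0, -0.011, -0.0]
contact_force: [0.5, 0.4, 0.1]
gripper_width: 0.301
```

Request:
{"fn": "carry_out", "kwargs": {"moves": [[[0,0,0,0,0,0.04,-1],[0,0,0,0,0,0,-1]]]}}

```text
time: 27.77
tool_pos: [0.4895, -0.0315, 0.0855]
tool_rot: [0.0, 1.0, -0.011, 0.0]
contact_force: [0.2, -0.9, -0.6]
gripper_width: 0.3
```

Request:
{"fn": "carry_out", "kwargs": {"moves": [[[0,0,0,0,0,0.04,-1],[0,0,0,0,0,0,-1]]]}}

```text
time: 27.93
tool_pos: [0.4896, -0.0316, 0.0853]
tool_rot: [0.0, 1.0, -0.011, -0.0]
contact_force: [-5.1, 0.9, 9.5]
gripper_width: 0.303
```

The head seats on the rim at TCP z 0.0853, against a predicted 0.0854, with 9.5 N. A small extra press, then release and check.

Request:
{"fn": "carry_out", "kwargs": {"moves": [[[0,0,0,0,0,0.03,-1],[0,0,0,0,0,0,-1]]]}}

```text
time: 28.1
tool_pos: [0.4897, -0.0316, 0.0853]
tool_rot: [0.0, 1.0, -0.011, -0.0]
contact_force: [-8.1, 1.4, 16.2]
gripper_width: 0.304
```

Request:
{"fn": "carry_out", "kwargs": {"moves": [[[0,0,0,0,0,-0.07,-1],[0,0,0,0,0,0,-0.3],[0,0,0,0,0,0,-0.15],[0,0,0,0,0,0,-0.05],[0,0,0,0,0,-0.1,-0.05],[0,0,0,0,0,-0.3,-0.05],[0,0,0,0,0,-0.5,-0.05],[0,0,0,0,0,-0.7,-0.05]]]}}

```text
time: 28.77
tool_pos: [0.4876, -0.0312, 0.1484]
tool_rot: [-0.0, 1.0, -0.011, -0.002]
contact_force: [0.2, 1.0, 0.2]
gripper_width: 0.477
```

Request:
{"fn": "carry_out", "kwargs": {"moves": [[[0,0,0,0,0,-0.8,-0.05],[0,0,0,0,0.2,-0.8,-0.05],[0,0,0,0,0.3,-0.5,-0.05],[0,0,0,0,0.3,-0.2,-0.05],[0,0,0,0,0,0,-0.05],[0,0,0,0,0,0,-0.05],[0,0,0,0,0,0,-0.05],[0,0,0,0,0,0,-0.05]]]}}

```text
time: 29.43
tool_pos: [0.4875, -0.0629, 0.2389]
tool_rot: [-0.001, 1.0, -0.011, -0.002]
contact_force: [-0.3, -0.3, 0.6]
gripper_width: 0.474
```

```bash
python3 look.py w21; python3 - <<'E'
from h import *
f=dict(np.load("w21.npz")); P=cloud(f,f["T"]); hsv=cv2.cvtColor(f["frame"],cv2.COLOR_RGB2HSV); x,y,z=P[...,0],P[...,1],P[...,2]
m=(abs(x-.49)<.03)&(abs(y+.032)<.03)&(z>.08)
q=P[m]; t=q[q[:,2]>.1]; print(len(t),"top z",np.percentile(t[:,2],[5,50,95]).round(4),t.mean(0).round(4)); r=q[abs(q[:,2]-.083)<.004]; print("rim",len(r),np.median(r[:,2]) if len(r) else None)
n=t[t[:,2]>np.median(t[:,2])-.002]; A=np.c_[n[:,:2]-n[:,:2].mean(0),np.ones(len(n))]; print("top tilt deg",np.degrees(np.linalg.lstsq(A,n[:,2],rcond=None)[0][:2]).round(2))
for k in("scene","side"):
    f,T,s=take(k); np.savez(k+"3.npz",T=T,**f); cv2.imwrite(f"pics/{k}3c.png",cv2.resize(f["frame"][160:320,230:420,::-1],None,fx=3.6,fy=3.6))
E
```

```text
29.4333 [ 0.4875 -0.0629  0.2389] [-3.1401  0.0339  0.0061] 0.47423280163010645 [-0.29 -0.33  0.6 ]
 port [329.  25.] 1350 [0.4974 0.0854 0.0149]
 port [319. 183.] 423 [ 0.4895 -0.0333  0.0168]
 sleeve [435.  28.] 446 572.2 81.3 [15.3 14.7] 2.5 z 0.0879
 sleeve [519.  33.] 1542 630.2 76.5 [14.4 45.4] 85.5 z 0.0921
 sleeve [425. 119.] 1253 568.7 20.3 [45.3 14.1] 86.1 z 0.092
 sleeve [459. 302.] 340 608.7 -134.4 [30.3 14.1] 79.0 z 0.0952
20149 top z [0.2428 0.3144 0.3269] [ 0.4894 -0.0489  0.2959]
rim 412 0.08296287131042857
top tilt deg [ 0.37 25.08]
```

View pics/w21.png

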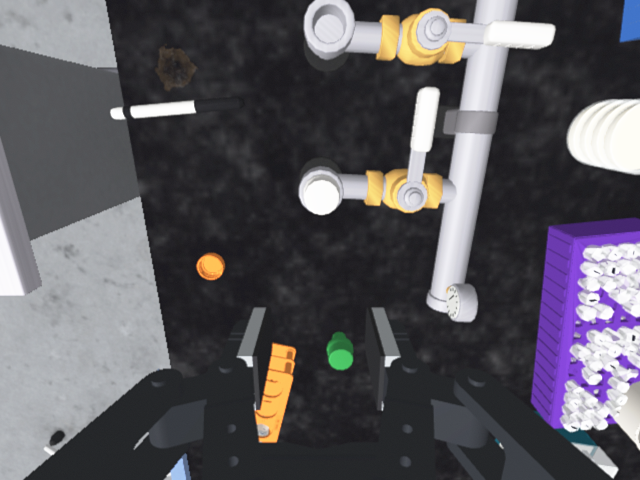

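View pics/scene3c.png

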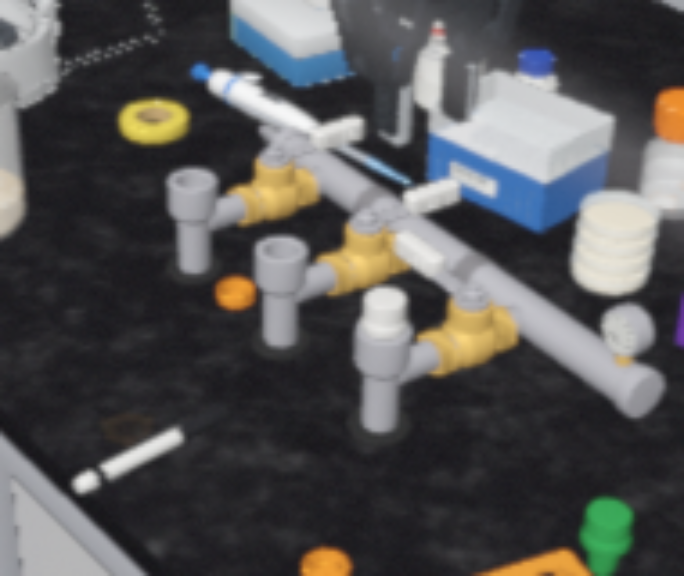

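View pics/side3c.png

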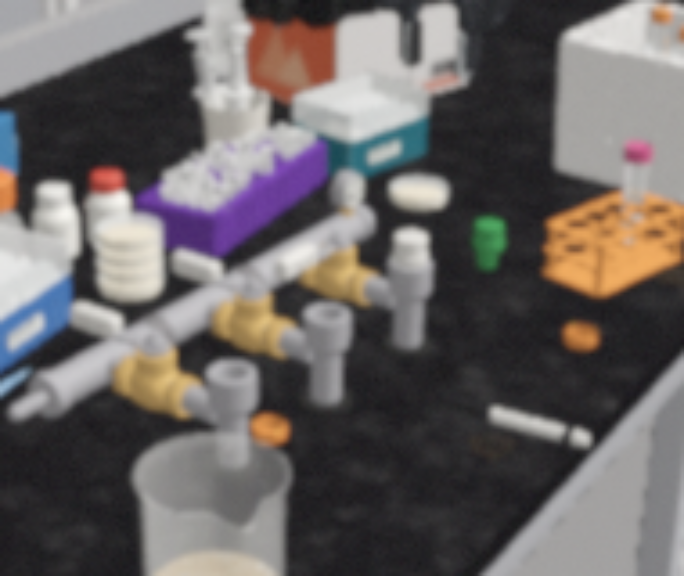

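The stopper head sits on the right port (322,195 in the wrist view), and two levers are open and one is shut. I'll do a final numeric check of its height and tilt, the left lever, and the bystanders.

```bash
python3 - <<'E'
from h import *
f=dict(np.load("w21.npz")); P=cloud(f,f["T"]); q=P[(abs(P[...,0]-.49)<.03)&(abs(P[...,1]+.032)<.03)&(P[...,2]>.098)&(P[...,2]<.115)]
n=q[q[:,2]>np.median(q[:,2])-.002]; A=np.c_[n[:,:2]-n[:,:2].mean(0),np.ones(len(n))]; print("top z",np.median(q[:,2]).round(4),n.mean(0).round(4),"tilt",np.degrees(np.linalg.lstsq(A,n[:,2],rcond=None)[0][:2]).round(2))
for k in("scene","side"):
    a=dict(np.load(k+"0.npz")); b=dict(np.load(k+"3.npz")); T=b["T"]
    P=cloud(b,T); hsv=cv2.cvtColor(b["frame"],cv2.COLOR_RGB2HSV); x,y,z=P[...,0],P[...,1],P[...,2]
    m=((hsv[...,1]<60)&(hsv[...,2]>150)&(z>.08)&(z<.1)&(x>.53)&(x<.7)&(y>-.09)).astype(np.uint8)
    c,l,st,_=cv2.connectedComponentsWithStats(m)
    for i in range(1,c):
        if st[i,4]>20:
            (cx,cy),wh,an=cv2.minAreaRect(P[l==i][:,:2].astype(np.float32)*1000); print(k,"sleeve",st[i,4],round(cx,1),round(cy,1),np.round(wh,1),round(an,1))
    Pa=cloud(a,T)
    for nm,(X,Y) in dict(cap_a=(.503,.155),cap_b=(.365,-.124),tape=None or (.56,.36),petri=(.61,-.3),marker=(.36,.06),beaker=(.39,.37)).items():
        r=[]
        for Q in(Pa,P):
            m=(abs(Q[...,0]-X)<.09)&(abs(Q[...,1]-Y)<.06)&(Q[...,2]>.004)&(Q[...,2]<(.12 if nm=="beaker" else .03)); r+= [np.round(Q[m].mean(0),4),m.sum()]
        print(k,nm,*r)
E
```

```text
top z 0.1071 [ 0.4898 -0.0323  0.1071] tilt [ 0.06 -0.24]
scene sleeve 135 577.6 775.5 [19.9 95.4] 85.1
scene sleeve 79 598.5 595.4 [22.8 91.7] 5.0
scene sleeve 79 634.6 195.6 [18.1 45.6] 82.9
scene sleeve 32 584.0 197.6 [16.6 38.4] 86.3
scene sleeve 88 626.1 75.2 [12.8 47.1] 83.6
scene sleeve 42 572.3 76.7 [22.1 34.3] 70.3
scene sleeve 96 565.0 14.8 [53.9 14.9] 85.1
scene sleeve 46 563.3 -29.2 [41.2 20.5] 67.8
scene cap_a [0.4989 0.1817 0.0114] 168 [0.4995 0.1817 0.0113] 172
scene cap_b [ 0.3653 -0.1241  0.008 ] 79 [ 0.3663 -0.124   0.008 ] 78
scene tape [0.6098 0.4089 0.0097] 71 [0.6062 0.4044 0.0099] 74
scene petri [ 0.633  -0.3278  0.0136] 490 [ 0.6333 -0.3276  0.0136] 488
scene marker [0.3493 0.035  0.0091] 212 [0.3494 0.0352 0.0095] 201
scene beaker [0.3922 0.3616 0.0745] 1530 [0.3919 0.3616 0.0747] 1541
side sleeve 27 556.8 -26.4 [19.1 27.2] 19.9
side sleeve 61 564.5 20.3 [56.8 16.1] 84.5
side sleeve 63 625.9 79.9 [15.9 45.9] 87.2
side sleeve 27 568.7 87.4 [15.4 18.7] 77.9
side sleeve 76 633.8 200.7 [13.1 46.9] 85.0
side sleeve 35 581.9 204.9 [31.5 18.1] 5.8
side sleeve 279 601.3 599.4 [22.5 78.9] 9.1
side cap_a [0.4981 0.1234 0.0107] 103 [0.4984 0.1238 0.0109] 109
side cap_b [ 0.3654 -0.122   0.0074] 36 [ 0.3675 -0.1243  0.0072] 37
side tape [0.6136 0.4115 0.0116] 100 [0.6133 0.4108 0.0116] 99
side petri [ 0.6334 -0.3192  0.0127] 114 [ 0.6331 -0.3189  0.0129] 114
side marker [0.3519 0.0409 0.0088] 153 [0.3525 0.0409 0.0086] 153
side beaker [0.3946 0.3852 0.0747] 2321 [0.3946 0.3853 0.0748] 2319
```

The stopper top reads 0.1071 with the camera's known +0.9 mm bias, so about 0.106, which is home. Tilt is under 0.3°, the levers are right and the bystanders haven't moved. Handing in.

```bash
python3 -c "
from plant import ticket,state
print(state()['time'],state()['contact_force']); print(ticket.job_done())"
```

```text
29.5833 [0.29230778 0.4287197  0.69215301]
the job is handed in; nothing more can be done
None
```

The right valve is the seized one. Its lever is back at shut and its port is blanked with the white stopper; the left and middle valves are fully open. I handed the job in at 29.6 s with the robot touching nothing.

- **Levers:** I swung them left, middle, right with a loose straddle of about 22 mm, never squeezing. Left and middle moved lightly (about 2–3 N) all the way to about 1.58 rad. The right bound at about 0.78 rad. I noticed it a row or two late, so the force peaked at about 21 N (limit 40 N), and I backed off at once. It is now back within about 0.02 rad of shut.
- **Stopper:** it seated where predicted and I pressed it to about 16 N. After release its top reads 106 mm up, once the camera's 0.9 mm height bias is removed, as it should when home. Tilt is under 0.3°.
- **Bystanders:** four of the six show no shift beyond noise. The tape roll's scene-view average moved about 6 mm and cap_b's side-view average about 3 mm. The other camera shows both within 1 mm of where they were, and the arm never came near either, so I take these as noise.
- **Disagreement:** the fixed cameras put the manifold about 5 mm nearer in x than the wrist camera did. I used the wrist values because they matched the finger positions, and every grasp and fit bore them out.

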